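Move the loaded wire basket from the rinsing stand to the drying stand

ROBOT

A 6-joint arm with a two-finger parallel gripper is mounted at the origin on a cart in front of the work surface, level with it; the furniture and walls round the work are solid. World frame = base frame: x ahead of the robot, y to its left, z up, the work surface at z = 0. Lengths are in m, angles in rad, forces in N, time in s.
With the tool pointing down it reaches from about 0.35 to 0.8 m from the base axis. Payload 7.3 kg.
Tool frame: the origin (TCP) lies midway between the tips of the shut fingers; the grasp point (between the pads) lies bot.hold_point_z behind it (bot.hold_point_z is the distance from the TCP to the grasp point, in m); z points along the fingers, x is the direction in which the jaws open and shut, and the axes are right-handed (so a half turn about z gives the same grasp; the last joint's range is limited). The gripper opens to 85 mm and grips with 20 to 120 N. Pads are 22 mm wide; open, the fingers measure 114 mm over their backs; the gripper's body (76 mm by 85 mm) begins 54 mm behind the grasp point. The pads swing forward as they close: fully open they stand 13 mm farther back than shut.
Start: joints at [-1.443, 0.342, 1.524, -0, 1.275, -0.146], TCP at [0.142, -0.505, 0.231] pointing down, gripper open.
Joint ranges: [-2.53, 2.53], [-0.77, 2.02], [0.04, 2.7], [-1, 4.14], [0.28, 2.66], [-3.11, 3.11]. Speed limits (rad/s): [2.57, 2.57, 3.14, 3.14, 3.14, 3.14].

INTERFACE

Orientations are given as a rotation vector (axis times angle).
In Python, from bench import bot, snapshot, get_calibration, boxes_of, trace gives the robot as it stands. The module is installed in compiled form; this text tells all that it offers.
- The arm moves only by the tool play_rows, never from a script. Its argument "plan" is a list of rows, each a list of 7 numbers: the turn, a rotation vector about the world's x, y, z in degrees, then the shift along the world's x, y, z in cm, then the closure, from -1 (fully open) to 1 (shut), so that 0 is half open. A call has exactly 8 rows; each row is the pose to reach, as a shift and turn from the pose commanded when the call began; what a row does not reach only later rows make up. A row lasts 1/12 s, in which the tool goes at most 41.7 mm and 7.16 degrees, less where a joint would pass 70% of its speed; a pose out of reach is approached as far as the arm can. A call with a gripper value outside its range is refused whole. The fingers move at their own pace and stop on an object; "grip_force" is the grip in N (left out, the last holds). Time passes only in rows, so rows that repeat a pose let the fingers close, or fill a call up. It gives the time, the measured TCP pose, the force and the opening at its end, in the units of the state.
- bot.observe(): the state, without advancing time (a new reading comes with each control period).
- snapshot(name): name is "scene" or "top" or "wrist"; returns the picture (384x512x3 uint8, blue, green, red); there is no depth.
- get_calibration(name): a dict with "mtx" (3x3 intrinsics, pixels), "xyz" and "attitude" of the camera in the world. Camera axes: x right, y up, looking along -z (the intrinsics and any distortion apply to the point x, -y, -z); pixel columns grow to the right and rows downward; lengths in m; the calibration is good to about 2 mm. A picture is of the moment at which its call begins: read the wrist's pose just before it. get_calibration takes no time and is no camera call; for the wrist camera it gives the pose at the moment of the call.
- bot.sign_off(): hands the job in, once; it reports no verdict.
Trained networks look in the newest picture that a camera, given by its name, has taken for a name from the list of things; names that differ only in an ending like _2 or _b are one class to them, and where a whole thing is asked for, a point or a joint stands for the part that bears it (a point fixed in the world has none). Each returns a list of dicts, best first, with "confidence" (0 to 1); they miss things now and then, are a little off and sometimes report something else, mostly with a low value. They report only what shows in the picture. A call takes as long as a camera call.
- boxes_of(camera, thing): "pixel" ([column, row] in pixels, amid what is visible of it).
- trace(camera, thing): "mask" (384x512 bool, what is visible of it) and "pixel" ([column, row] in pixels, amid what is visible of it).
The state is a dict: "clock": time; "q": joint angles; "joint_velocities": joint speeds; "joint_torque": joint torques, N m; "tool_pos": TCP position; "orientation": TCP orientation; "contact_force": force on the tool from outside, world axes, zero at the start; "wrist_torque": the same for the moment, N m; "opening": finger opening in m.
Only numpy, scipy, OpenCV 4.12 (cv2) and the standard library are available. Lean on these libraries where they do the work, as an engineer would, in place of code of your own. Each camera call takes 0.05 s, during which the arm holds its last target.

TASK

Lift the wire basket with its two vials off the hooks of the stand it hangs on and hang it on the hooks of the other, empty stand, carrying it level all the way: do not set it down or let go of it anywhere in between, and do not let the vials fall over or out. Also push the drip tray of that other stand fully home, so that it lies under the basket. Leave the beaker between the stands where it is.

Things in the scene. Friction and masses are not known exactly. Their poses are not given: they have to be found in the camera images.
- basket_grip (a point): Centre of the upright grey plastic grip block on the loose wire basket (0.25 kg nominal), 26 (x) x 14 (y) x 60 (z) mm; grip it across its 14 mm (y). z up when it hangs level; x away from the front of the stand. The block stands on the middle of the basket's hanging bar. The basket's underside is 159 mm below this point.
- basket_bar (a point): Middle of the basket's round steel hanging bar, on its centre line, 34 mm below basket_grip. The bar is 8 mm thick, along y, 120 mm long; 8 mm legs go down from its ends (y = +-60 mm) to the open wire tray, 80 (x) x 124 (y) x 34 (z) mm, whose underside is 125 mm below the bar. Hung, the basket can swing a little about the bar.
- rinse_hook (a point): Hook seat of the fixed rinsing stand, where the basket hangs at the start: the point half-way between its two prongs where the bar's centre line rests, 205 mm above the worktop. x level, away from the stand's front (which faces roughly to the robot), y along the bar, z up. Hooks, shelf and sizes as at dry_hook and dry_shelf.
- dry_hook (a point): The same on the drying stand, empty: the bar's centre line shall rest here along y. Two 8 mm round prongs at y = +-35 mm, each a V open upward; front tip at x -22, 15 mm above this point; back slope up to x +23, 16 mm above it. Raise or bring the bar 25 to 35 mm above the seat to pass the tips from or to -x. Base plate 134 mm wide, x -70 to +85, 10 mm thick.
- dry_shelf (a point): Middle of the lower front edge of the shelf that covers the drying stand: 20 mm behind (+x) and 110 mm above dry_hook; the shelf is 150 mm wide (y), 75 mm deep. Frame as dry_hook. An upright gripper does not fit under it at the grip block; one with fingers pointing forward (+x) and down, tilted 30 to 45 degrees from vertical, does.
- rinse_shelf (a point): The same point on the like shelf of the rinsing stand: 20 mm behind (+x) and 110 mm above rinse_hook.
- tray_lip (a point): Centre of the front face of the upright lip of the drying stand's steel drip tray, about 35 mm above the worktop. The lip is 90 mm wide (y), 4 mm thick, from 11 to 56 mm above the worktop; the frame is that of dry_hook. With the tray home the lip's front face is at x = -87 mm from dry_hook. The tray itself is 125 x 106 x 14 mm.
- tray (a joint): Drip tray slide of the drying stand, m: 0 = fully home against its stop, under the hooks; grows as the tray comes out to the front (-x of dry_hook); stays where left, friction about 2 N.
- cargo_1_mid (a point): Centre of a loose white plastic vial with screw cap, 27 mm diameter, 51 mm tall, standing in the basket; z up along the vial.
- cargo_2_mid (a point): Centre of the second such vial, standing in the basket beside the first.
- beaker_a_mid (a point): Centre (31 mm up) of a loose empty glass beaker, 50 x 55 x 62 mm, that stands on the worktop in front of and between the two stands: a bystander.

How it is judged:
On the way, in this order (a step that is already met when the one before it is completed fails the run):
1. the basket is lifted off the first stand's hooks and carried by the gripper (horizontal distance between basket_grip and rinse_hook above 0.07 m and contact force between the fingers and basket above 1 N), for 0.1 s.
2. the basket's bar is in the hooks of the drying stand and the gripper has let go (horizontal distance between basket_grip and dry_hook below 0.025 m and z of basket_grip in the frame of dry_hook between 0.028 and 0.04 m and contact force between the fingers and basket below 0.1 N), for 0.2 s.
At the end, for the whole second after the job is handed in: The basket hangs at rest with its bar in both prongs of the drying stand (grip block within 20 mm of the seat in plan, bar within 6 mm of its seated height, within 7 degrees of level and 8.5 degrees of the hooks' direction), both vials stand in it, and the drip tray is within 6 mm of fully home (horizontal distance between basket_grip and dry_hook below 0.02 m and z of basket_grip in the frame of dry_hook between 0.028 and 0.04 m and angle between basket_grip's own z axis and vertical below 0.12 rad and angle between the y axis of basket_grip and the y axis of dry_hook, either way round below 0.15 rad and linear speed of basket below 0.03 m/s and horizontal distance between each of cargo_1_mid, cargo_2_mid and basket_grip below 0.065 m and value of joint tray below 0.006 m); the robot touches nothing.
It fails at once if the basket tips more than 20 degrees from level (angle between basket_grip's own z axis and vertical above 0.35 rad).
It fails at once if a vial falls over (angle between any of cargo_1_mid, cargo_2_mid's own z axis and vertical above 0.6 rad).
It fails at once if the basket is set down or let go between the stands (height (world z) of basket_grip below 0.175 m or (horizontal distance between basket_grip and rinse_hook above 0.06 m and horizontal distance between basket_grip and dry_hook above 0.06 m and contact force between each of the fingers, the arm and basket below 0.05 N)).
It fails at once if the beaker between the stands is pushed more than 30 mm or knocked over (distance of beaker_a_mid from where it was at the start of the episode above 0.03 m or angle between beaker_a_mid's own z axis and vertical above 0.5 rad).
It also fails if it takes over 51 s, if anything falls off the work surface, if the arm or the gripper's body presses on something with over 40 N, if the wrist force passes 120 N, or if a joint passes its speed limit or range.

## Working session

There is one attempt and no reset: what is moved stays moved. The work goes in short steps, Python scripts to look and compute and a tool call to move; the robot and the scene stay as the last step left them, time stands still between calls to the robot, and variables do not carry over. Pictures are saved under pics/ and viewed, and the job is handed in when it is done.

Besides the shell and the picture viewer there is one more tool, called after "Request:" in YAML: its name, and indented under it one key for each argument. play_rows: Moves the arm, as the interface text tells. Its arguments: {"type":"object","properties":{"plan":{"type":"array"},"grip_force":{"type":"number"}},"required":["plan"]}

```bash
mkdir -p pics
python3 - <<'E'
from bench import bot, snapshot, get_calibration
import cv2
s=bot.observe(); print(s); print(bot.hold_point_z)
for n in ["scene","top","wrist"]:
    im=snapshot(n); cv2.imwrite(f"pics/{n}0.png",im); c=get_calibration(n); print(n,c)
E
```

```text
{'clock': 0.0, 'q': array([-1.44301054e+00,  3.42719195e-01,  1.52501258e+00,  1.07456125e-05,
        1.27541972e+00, -1.46028725e-01]), 'joint_velocities': array([ 1.26505780e-04, -1.56515041e-04,  1.26028301e-04,  7.92179209e-04,
       -1.45945549e-03, -2.97690170e-05]), 'joint_torque': array([ 7.41679360e-04, -4.33671570e+01, -2.46008080e+01, -9.74696786e-05,
        7.87737546e-03, -3.14325078e-06]), 'tool_pos': array([ 0.14192098, -0.50503344,  0.23062935]), 'orientation': array([-2.50294177e+00,  1.89680030e+00,  1.70344847e-03]), 'contact_force': array([-0.05363205,  0.06534192,  0.98624342]), 'wrist_torque': array([ 0.04199931, -0.01733691,  0.04153568]), 'opening': 0.08528856146505341}
0.0187
scene {'mtx': array([[467.22932498,   0.        , 249.65703668],
       [  0.        , 467.22932498, 191.96405947],
       [  0.        ,   0.        ,   1.        ]]), 'xyz': array([0.04615074, 0.45043322, 0.95172421]), 'attitude': array([ 0.29134583, -1.03418181, -2.35774527])}
top {'mtx': array([[379.47224987,   0.        , 252.66385898],
       [  0.        , 379.47224987, 182.7767749 ],
       [  0.        ,   0.        ,   1.        ]]), 'xyz': array([ 0.29806593, -0.2712715 ,  1.04240615]), 'attitude': array([ 0.17924563, -0.15092951, -1.35614193])}
wrist {'mtx': array([[270.78631271,   0.        , 256.62289468],
       [  0.        , 270.78631271, 188.68807986],
       [  0.        ,   0.        ,   1.        ]]), 'xyz': array([ 0.20938749, -0.48549852,  0.37281984]), 'attitude': array([-0.23859056,  0.18223231, -1.28815346])}
```

View pics/scene0.png

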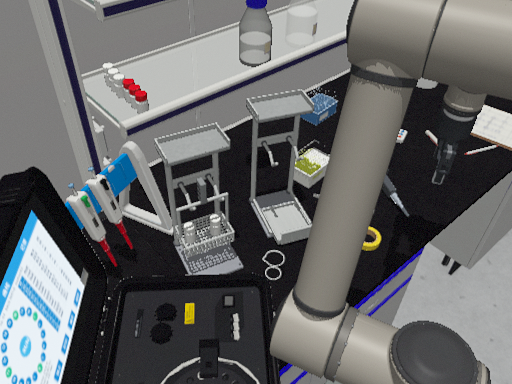

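View pics/top0.png

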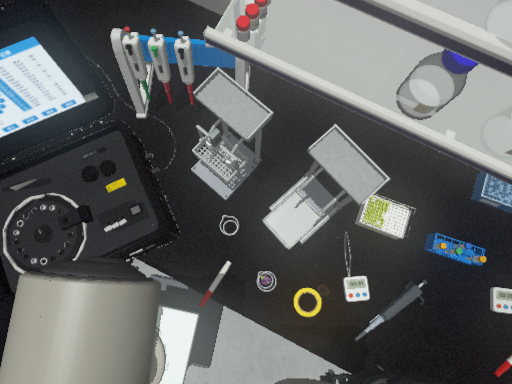

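View pics/wrist0.png

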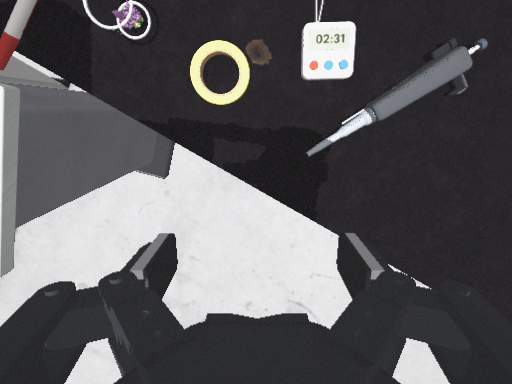

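Run:
```python
from bench import boxes_of, trace
import numpy as np
for c in ["scene","top","wrist"]:
  for t in ["basket_grip","basket_bar","rinse_hook","dry_hook","dry_shelf","rinse_shelf","tray_lip","cargo_1_mid","beaker_a_mid"]:
    try:
        print(c,t,[(np.round(d["pixel"],1).tolist(),round(d["confidence"],2)) for d in boxes_of(c,t)][:4])
    except Exception as e: print(c,t,e)
```

```text
scene basket_grip [([202.5, 225.6], 0.76)]
scene basket_bar [([201.4, 225.4], 0.9)]
scene rinse_hook [([200.1, 177.2], 0.83)]
scene dry_hook []
scene dry_shelf [([276.3, 164.7], 0.63), ([203.6, 233.5], 0.62)]
scene rinse_shelf [([195.5, 171.3], 0.82)]
scene tray_lip []
scene cargo_1_mid [([192.1, 232.6], 0.47), ([285.4, 220.4], 0.45)]
scene beaker_a_mid [([286.6, 219.9], 0.48), ([272.0, 265.1], 0.45)]
top basket_grip [([218.0, 153.5], 0.76)]
top basket_bar [([219.5, 154.4], 0.83)]
top rinse_hook [([229.3, 118.0], 0.74)]
top dry_hook [([325.8, 190.0], 0.77)]
top dry_shelf [([322.2, 192.3], 0.91)]
top rinse_shelf [([229.9, 115.2], 0.78)]
top tray_lip [([292.8, 221.8], 0.74)]
top cargo_1_mid [([232.9, 232.1], 0.65)]
top beaker_a_mid [([236.9, 224.0], 0.43)]
wrist basket_grip []
wrist basket_bar []
wrist rinse_hook []
wrist dry_hook []
wrist dry_shelf []
wrist rinse_shelf []
wrist tray_lip []
wrist cargo_1_mid []
wrist beaker_a_mid []
```

Run:
```python
import cv2
im=cv2.imread("pics/scene0.png"); cv2.imwrite("pics/sc_a.png",cv2.resize(im[85:285,145:330],None,fx=4,fy=3*4/3,interpolation=cv2.INTER_CUBIC)[:,:][0:800,0:740][:600])
cv2.imwrite("pics/sc_b.png",cv2.resize(im[165:285,145:330],None,fx=4,fy=4,interpolation=cv2.INTER_CUBIC))
im=cv2.imread("pics/top0.png"); cv2.imwrite("pics/tp_a.png",cv2.resize(im[60:260,180:400],None,fx=3,fy=3,interpolation=cv2.INTER_CUBIC))
```

```text
(no output)
```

View pics/sc_a.png

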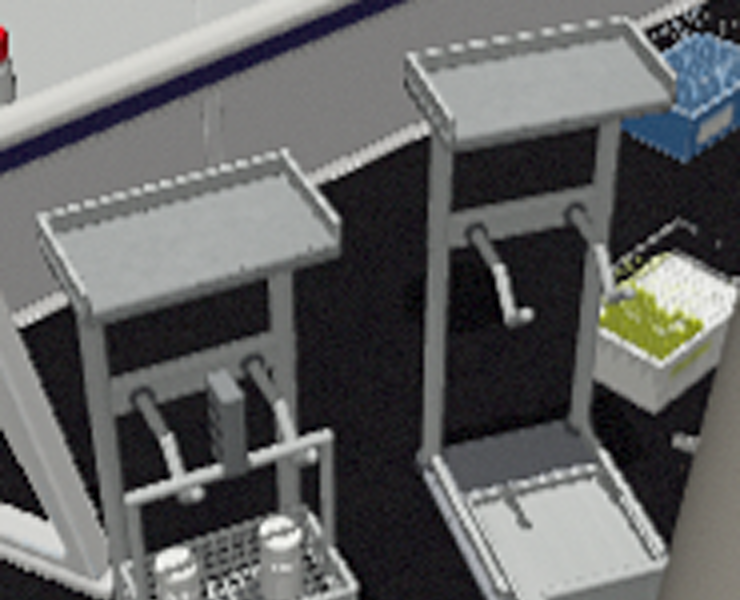

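View pics/sc_b.png

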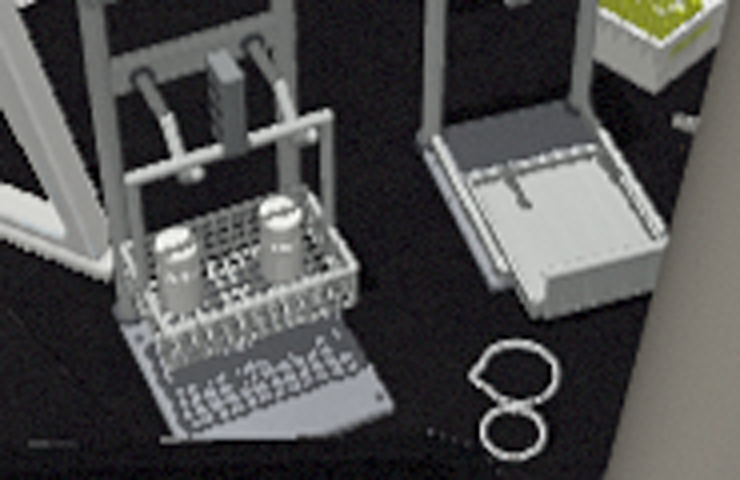

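View pics/tp_a.png

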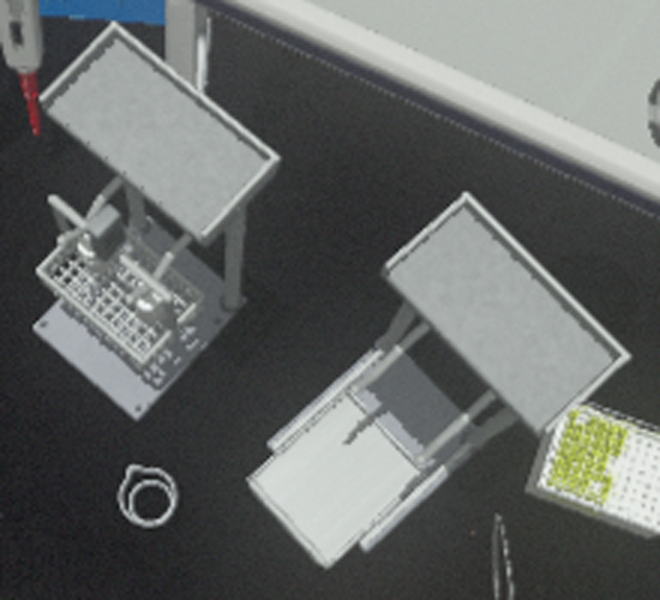

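```bash
cat > h.py <<'E'
import numpy as np, cv2
from scipy.spatial.transform import Rotation as R
from scipy.optimize import least_squares
CAL={"scene":dict(K=np.array([[467.22932498,0,249.65703668],[0,467.22932498,191.96405947],[0,0,1]]),xyz=np.array([0.04615074,0.45043322,0.95172421]),att=np.array([0.29134583,-1.03418181,-2.35774527])),
"top":dict(K=np.array([[379.47224987,0,252.66385898],[0,379.47224987,182.7767749],[0,0,1]]),xyz=np.array([0.29806593,-0.2712715,1.04240615]),att=np.array([0.17924563,-0.15092951,-1.35614193]))}
def proj(c,P):
    if isinstance(c,str): c=CAL[c]
    p=R.from_rotvec(c["att"]).inv().apply(np.atleast_2d(P)-c["xyz"])
    p=p*[1,-1,-1]; q=p@c["K"].T; return q[:,:2]/q[:,2:]
def wrist(c): return dict(K=c["mtx"],xyz=c["xyz"],att=c["attitude"])
def ray(c,px):
    if isinstance(c,str): c=CAL[c]
    d=np.linalg.inv(c["K"])@np.array([px[0],px[1],1.0]); d=d*[1,-1,-1]
    return c["xyz"],R.from_rotvec(c["att"]).apply(d)
def onz(c,px,z):
    o,d=ray(c,px); return o+d*(z-o[2])/d[2]
def S(p,P): # stand frame -> world ; p=(x,y,yaw)
    P=np.atleast_2d(P); r=R.from_euler('z',p[2])
    return r.apply(P)+[p[0],p[1],0.205]
E
cat > fit.py <<'E'
from h import *
a=lambda x,y:(x/4+145,y/4+85); b=lambda x,y:(x/4+145,y/4+165); t=lambda x,y:(x/3+180,y/3+60)
m=1e-3
dry=[("scene",a(518,317),(-22,35,15)),("scene",a(622,297),(-22,-35,15)),("scene",a(455,150),(20,75,110)),("scene",a(672,108),(20,-75,110)),
("top",t(387,276),(20,75,110)),("top",t(545,433),(20,-75,110))]
rin=[("scene",a(128,497),(0,60,0)),("scene",a(331,434),(0,-60,0)),("scene",a(190,495),(-22,35,15)),("scene",a(306,455),(-22,-35,15)),
("scene",a(90,318),(20,75,110)),("scene",a(339,245),(20,-75,110)),
("top",t(35,326),(-70,67,-195)),("top",t(138,418),(-70,-67,-195)),("top",t(203,241),(20,-75,110)),
("scene",b(175,438),(-70,67,-195)),("scene",b(392,408),(-70,-67,-195))]
for n,L in (("dry",dry),("rinse",rin)):
    def f(p): return np.concatenate([proj(c,S(p,np.array(P)*m))[0]-px for c,px,P in L])
    s=least_squares(f,[0.55,0,0],loss="soft_l1")
    print(n,s.x,np.degrees(s.x[2]))
    print(np.round(f(s.x).reshape(-1,2),1).tolist())
E
python3 fit.py
```

```text
dry [ 0.48188511 -0.38345718 -0.62165847] -35.618406583153906
[[1.7, -3.9], [1.3, -4.6], [-2.5, -0.3], [-0.0, -0.9], [-1.9, -1.1], [-0.6, 1.4]]
rinse [ 0.55410293 -0.13979171 -0.52725827] -30.209673464996772
[[2.0, -1.8], [-0.0, -1.2], [-0.0, -3.1], [-0.0, -2.1], [-2.8, 2.0], [-0.1, 2.3], [-1.8, -1.1], [-1.3, -0.2], [0.2, 2.5], [3.9, 8.9], [-0.6, -2.0]]
```

```bash
cat >> h.py <<'E'
def toolR(yaw,tilt):
    xs=np.array([np.cos(yaw),np.sin(yaw),0]); ys=np.array([-np.sin(yaw),np.cos(yaw),0]); zs=np.array([0,0,1.])
    c,s=np.cos(tilt),np.sin(tilt)
    return R.from_matrix(np.stack([ys,c*xs+s*zs,s*xs-c*zs],1))
def delta(st,Rg,pg):
    d=(Rg*R.from_rotvec(st["orientation"]).inv()).as_rotvec(degrees=True)
    return np.round(d,2),np.round((np.array(pg)-st["tool_pos"])*100,2)
E
python3 - <<'E'
from h import *
from bench import bot
st=bot.observe()
print("beaker",onz("top",(230,226),0.0),onz("scene",(273,275),0.0))
dry=[0.482,-0.383,-0.62]
g=S(dry,[-.17,0,.07])[0]; print(g)
print(delta(st,toolR(-.62,np.radians(40)),g))
E
```

```text
beaker [ 0.39170832 -0.19224231  0.        ] [ 0.38325819 -0.18694899  0.        ]
[ 0.34364066 -0.28422402  0.275     ]
(array([-48.69,   8.52, 122.48]), array([20.17, 22.12,  4.37]))
```

Request:
play_rows:
  plan:
    - [-2.6, 0.5, 6.6, 1, 1, 1, -1]
    - [-5.2, 0.9, 13.2, 2, 2, 2, -1]
    - [-7.8, 1.4, 19.8, 3, 3, 3, -1]
    - [-10.4, 1.8, 26.3, 4, 4, 4, -1]
    - [-13, 2.3, 32.9, 5, 5.5, 5, -1]
    - [-15.6, 2.7, 39.5, 6, 7, 5, -1]
    - [-18.3, 3.2, 46, 7, 8, 5, -1]
    - [-20.9, 3.7, 52.5, 8, 9, 5, -1]

```text
clock: 2.17
tool_pos: [0.2226, -0.4146, 0.2818]
orientation: [2.765, -0.509, 0.234]
contact_force: [0.7, -0.6, -0.0]
opening: 0.0852
```

Run:
```python
from h import *
from bench import bot
st=bot.observe(); print(st["q"],st["tool_pos"],st["clock"])
g=S([0.482,-0.383,-0.62],[-.17,0,.07])[0]
print(delta(st,toolR(-.62,np.radians(40)),g))
```

```text
[-1.22914968  0.00913225  1.85402343 -0.0224735   0.91838929 -0.85438499] [ 0.22256445 -0.41457613  0.28180852] 2.1667
(array([-27.59,   4.89,  69.64]), array([12.11, 13.04, -0.68]))
```

Request:
play_rows:
  plan:
    - [-2.6, 0.5, 6.6, 1.5, 1.5, 0.5, -1]
    - [-5.2, 0.9, 13.2, 3, 3, 0.5, -1]
    - [-7.8, 1.4, 19.8, 4.5, 4.5, 0.5, -1]
    - [-10.4, 1.8, 26.3, 6, 6, 0.5, -1]
    - [-13, 2.3, 32.9, 7.5, 8, 0.5, -1]
    - [-15.6, 2.7, 39.5, 9, 10, 0.5, -1]
    - [-18.3, 3.2, 46, 10.5, 11, 0.5, -1]
    - [-20.9, 3.7, 52.5, 12, 13, 0.5, -1]

```text
clock: 2.83
tool_pos: [0.3426, -0.2851, 0.2868]
orientation: [2.426, 0.771, 0.383]
contact_force: [0.5, -0.2, 1.0]
opening: 0.0854
```

Request:
play_rows:
  plan:
    - [-2.6, 0.5, 6.6, 0, 0, 0, -1]
    - [-5.2, 0.9, 13.2, 0, 0, 0, -1]
    - [-6.7, 1.2, 17.1, 0, 0, 0, -1]
    - [-6.7, 1.2, 17.1, 0, 0, 0, -1]
    - [-6.7, 1.2, 17.1, 0, 0, 0, -1]
    - [-6.7, 1.2, 17.1, 0, 0, 0, -1]
    - [-6.7, 1.2, 17.1, 0, 0, 0, -1]
    - [-6.7, 1.2, 17.1, 0, 0, 0, -1]

```text
clock: 3.5
tool_pos: [0.3421, -0.2854, 0.2864]
orientation: [2.22, 1.129, 0.414]
contact_force: [-0.3, 0.6, -0.5]
opening: 0.0857
```

Run:
```python
from h import *
from bench import bot,snapshot,get_calibration
import pickle
st=bot.observe(); print(st["q"],st["tool_pos"],st["clock"])
print(delta(st,toolR(-.62,np.radians(40)),st["tool_pos"]))
for n in ("wrist","scene","top"):
    c=get_calibration(n); im=snapshot(n); cv2.imwrite(f"pics/{n}1.png",im)
    pickle.dump(c,open(f"{n}1.pkl","wb"))
print(bot.observe()["clock"])
w=cv2.imread("pics/wrist1.png"); cv2.imwrite("pics/wrist1b.png",cv2.resize(w,(768,576),interpolation=cv2.INTER_CUBIC))
im=cv2.imread("pics/scene1.png"); cv2.imwrite("pics/sc1.png",cv2.resize(im[85:285,145:340],None,fx=3,fy=3,interpolation=cv2.INTER_CUBIC))
im=cv2.imread("pics/top1.png"); cv2.imwrite("pics/tp1.png",cv2.resize(im[60:260,180:400],None,fx=3,fy=3,interpolation=cv2.INTER_CUBIC))
```

```text
[-1.07022402 -0.19326168  2.17055029  0.52683623  0.5825755  -2.36923508] [ 0.34207143 -0.28541534  0.28642369] 3.5
(array([-0.2 ,  0.04,  0.48]), array([0., 0., 0.]))
3.65
```

View pics/wrist1b.png

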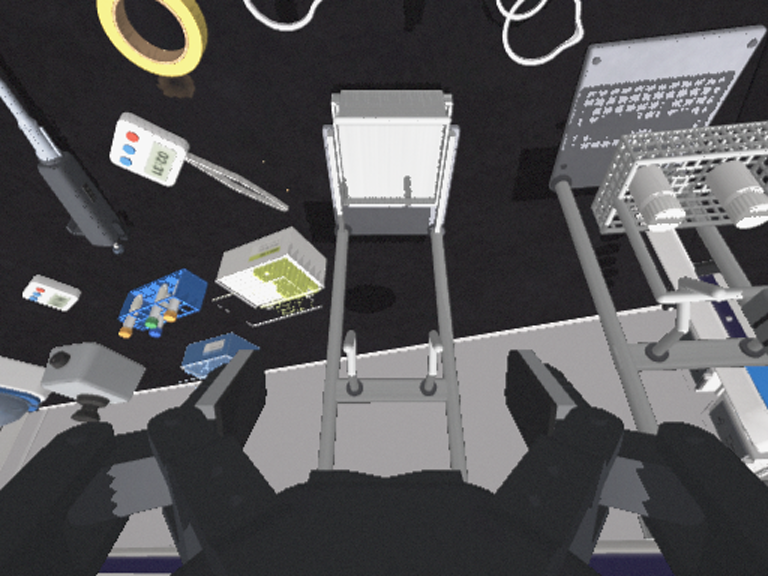

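View pics/sc1.png

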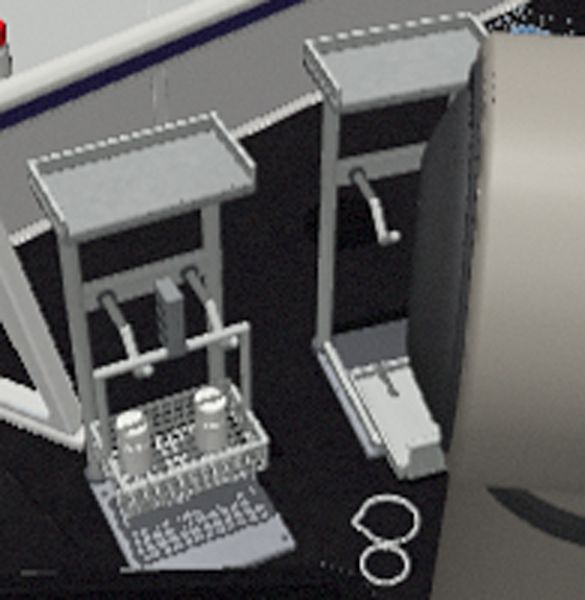

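View pics/tp1.png

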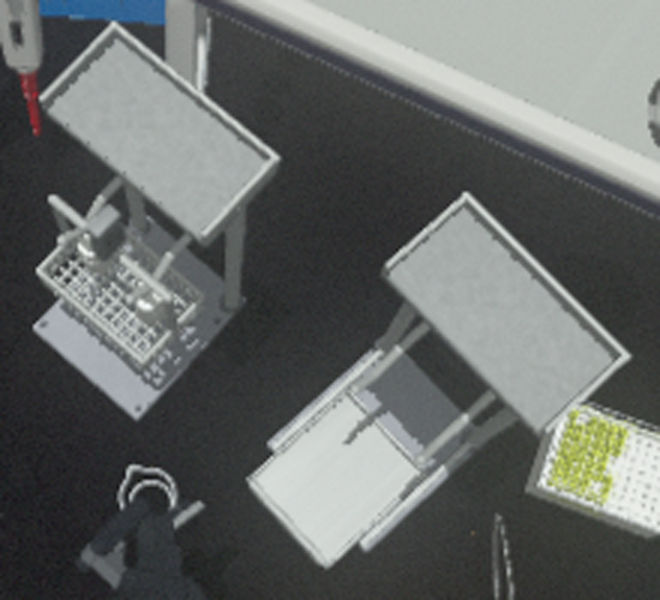

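Run:
```python
import cv2
w=cv2.imread("pics/wrist1.png")
cv2.imwrite("pics/w1d.png",cv2.resize(w[50:275,205:320],None,fx=2.6*2,fy=2.6*2,interpolation=cv2.INTER_CUBIC)[:1200][:600])
cv2.imwrite("pics/w1d2.png",cv2.resize(w[160:275,205:320],None,fx=5,fy=5,interpolation=cv2.INTER_CUBIC))
cv2.imwrite("pics/w1r.png",cv2.resize(w[10:250,360:512],None,fx=4,fy=4,interpolation=cv2.INTER_CUBIC)[:600])
cv2.imwrite("pics/w1r2.png",cv2.resize(w[110:260,360:512],None,fx=4,fy=4,interpolation=cv2.INTER_CUBIC)[:600])
```

```text
(no output)
```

View pics/w1d.png

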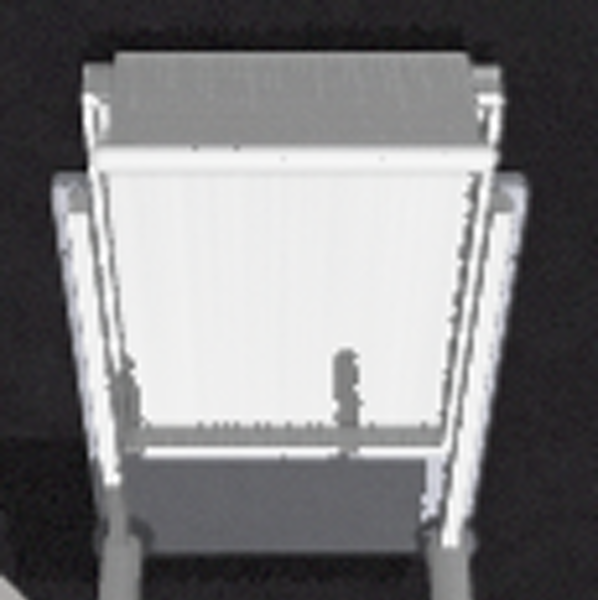

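View pics/w1d2.png

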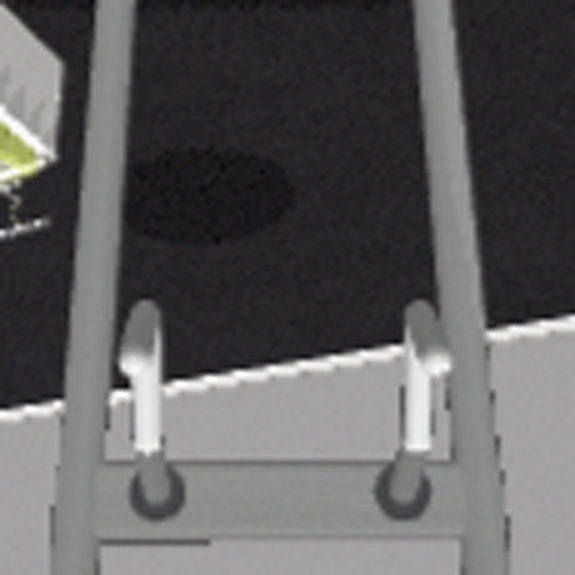

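View pics/w1r.png

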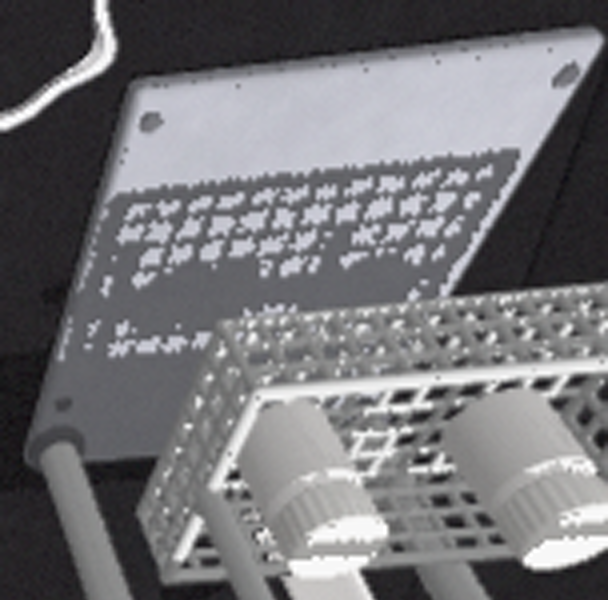

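View pics/w1r2.png

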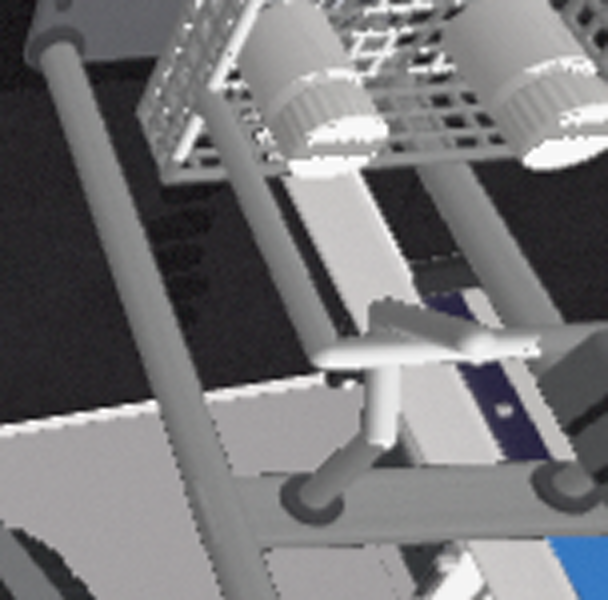

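```bash
cat > fit2.py <<'E'
from h import *
import pickle
W=wrist(pickle.load(open("wrist1.pkl","rb"))); CAL["w"]=W
print(W["xyz"])
a=lambda x,y:(x/4+145,y/4+85); b=lambda x,y:(x/4+145,y/4+165); t=lambda x,y:(x/3+180,y/3+60)
d=lambda x,y:(x/5.2+205,y/5.2+50); d2=lambda x,y:(x/5+205,y/5+160); r=lambda x,y:(x/4+360,y/4+10); r2=lambda x,y:(x/4+360,y/4+110)
m=1e-3
dry=[("scene",a(518,317),(-22,35,15)),("scene",a(622,297),(-22,-35,15)),("scene",a(455,150),(20,75,110)),("scene",a(672,108),(20,-75,110)),
("top",t(387,276),(20,75,110)),("top",t(545,433),(20,-75,110)),("top",t(363,550),(-70,-67,-195)),("top",t(270,447),(-70,67,-195)),
("w",d2(137,362),(-22,-35,15)),("w",d2(440,362),(-22,35,15)),("w",d(55,180),(-70,-67,-195)),("w",d(525,180),(-70,67,-195)),("w",d(280,552),(85,0,-195))]
rin=[("scene",a(128,497),(0,60,0)),("scene",a(331,434),(0,-60,0)),("scene",a(190,495),(-22,35,15)),("scene",a(306,455),(-22,-35,15)),
("scene",a(90,318),(20,75,110)),("scene",a(339,245),(20,-75,110)),
("top",t(35,326),(-70,67,-195)),("top",t(138,418),(-70,-67,-195)),("top",t(203,241),(20,-75,110)),
("scene",b(392,408),(-70,-67,-195)),
("w",r(135,82),(-70,-67,-195)),("w",r(603,30),(-70,67,-195)),("w",r(27,462),(85,-67,-195)),("w",r2(322,355),(0,-60,0)),("w",r2(485,345),(-22,-35,15))]
for n,L in (("dry",dry),("rinse",rin)):
    def f(p): return np.concatenate([proj(c,S(p,np.array(P)*m))[0]-px for c,px,P in L])
    s=least_squares(f,[0.5,-.2,-.6],loss="soft_l1")
    print(n,s.x,np.degrees(s.x[2]))
    for (c,px,P),e in zip(L,f(s.x).reshape(-1,2)): print(c,P,np.round(e,1))
    if n=="dry":
        for px in (d(112,57),d(472,55)):
            P=onz("w",px,.011); print("lip bottom",R.from_euler('z',-s.x[2]).apply(P-[s.x[0],s.x[1],.205]))
        for px in (d(98,147),d(497,150)):
            P=onz("w",px,.056); print("lip top",R.from_euler('z',-s.x[2]).apply(P-[s.x[0],s.x[1],.205]))
for c,px in (("top",t(248,482)),("top",t(328,565))):
    print(onz(c,px,.056))
E
python3 fit2.py
```

```text
[ 0.2242815  -0.19933763  0.35021399]
dry [ 0.47820364 -0.37567453 -0.6291473 ] -36.04748513968252
scene (-22, 35, 15) [ 1.2 -1.8]
scene (-22, -35, 15) [ 1.  -2.4]
scene (20, 75, 110) [-3.1  1.7]
scene (20, -75, 110) [-0.1  1.1]
top (20, 75, 110) [-5.8 -0.3]
top (20, -75, 110) [-5.   2.6]
top (-70, -67, -195) [-0.8  0.9]
top (-70, 67, -195) [-3.4 -1.4]
w (-22, -35, 15) [-0.8  2.3]
w (-22, 35, 15) [-0.4  2.1]
w (-70, -67, -195) [-1.8  0.8]
w (-70, 67, -195) [1.2 0.7]
w (85, 0, -195) [0.7 0.3]
lip bottom [-0.10753907 -0.04526879 -0.194     ]
lip bottom [-0.10794753  0.04592113 -0.194     ]
lip top [-0.11224717 -0.04544426 -0.149     ]
lip top [-0.11131746  0.0475648  -0.149     ]
rinse [ 0.55064181 -0.13664668 -0.51112459] -29.285281766875812
scene (0, 60, 0) [ 2.4 -0.1]
scene (0, -60, 0) [ 0.2 -0.1]
scene (-22, 35, 15) [ 0.5 -1.5]
scene (-22, -35, 15) [ 0.4 -0.9]
scene (20, 75, 110) [-2.5  3.8]
scene (20, -75, 110) [-0.   3.3]
top (-70, 67, -195) [-3.2  0.4]
top (-70, -67, -195) [-2.1  0.8]
top (20, -75, 110) [-1.4  3.3]
scene (-70, -67, -195) [ 0. -1.]
w (-70, -67, -195) [0.6 1.4]
w (-70, 67, -195) [3.6 0.2]
w (85, -67, -195) [-0.2  1.5]
w (0, -60, 0) [-4.5 -0.1]
w (-22, -35, 15) [0.2 2. ]
[ 0.41786209 -0.27665772  0.056     ]
[ 0.36240818 -0.3579069   0.056     ]
```

```bash
sed -e 's/(20,-\?75,110)/NO/g' -e 's/35,15)/35,11)/g' fit2.py | python3 - 2>/dev/null || (sed -e 's/("[a-z]*",[a-z]*([0-9]*,[0-9]*),(20,-\?75,110)),\?//g' -e 's/35,15)/35,11)/g' fit2.py > fit3.py; python3 fit3.py)
```

```text
[ 0.2242815  -0.19933763  0.35021399]
[ 0.2242815  -0.19933763  0.35021399]
dry [ 0.47866245 -0.37532766 -0.63005512] -36.099499064949505
scene (-22, 35, 11) [ 0.9 -0.5]
scene (-22, -35, 11) [ 0.7 -1.2]
top (-70, -67, -195) [-0.9  0.7]
top (-70, 67, -195) [-3.5 -1.7]
w (-22, -35, 11) [-0.2 -0.9]
w (-22, 35, 11) [-0.2 -1. ]
w (-70, -67, -195) [-1.3  0.9]
w (-70, 67, -195) [1.6 0.8]
w (85, 0, -195) [0.9 0.4]
lip bottom [-0.10766427 -0.045917   -0.194     ]
lip bottom [-0.10815551  0.04527252 -0.194     ]
lip top [-0.11237221 -0.04609673 -0.149     ]
lip top [-0.11152694  0.04691313 -0.149     ]
rinse [ 0.55115436 -0.13588392 -0.51292186] -29.388257866009617
scene (0, 60, 0) [ 2. -0.]
scene (0, -60, 0) [-0.1  0. ]
scene (-22, 35, 11) [ 0.2 -0.1]
scene (-22, -35, 11) [0.1 0.5]
top (-70, 67, -195) [-3.4  0.1]
top (-70, -67, -195) [-2.4  0.6]
scene (-70, -67, -195) [-0.3 -0.9]
w (-70, -67, -195) [1.5 1.2]
w (-70, 67, -195) [4.5 0.2]
w (85, -67, -195) [0.3 1.4]
w (0, -60, 0) [-3.6 -0.1]
w (-22, -35, 11) [-0.8 -1.8]
[ 0.41786209 -0.27665772  0.056     ]
[ 0.36240818 -0.3579069   0.056     ]
```

Request:
play_rows:
  plan:
    - [0, 0, 0, 0.1, -0.1, -4, 1]
    - [0, 0, 0, 0.3, -0.3, -8, 1]
    - [0, 0, 0, 0.5, -0.5, -12, 1]
    - [0, 0, 0, 0.7, -0.7, -16, 1]
    - [0, 0, 0, 0.9, -0.9, -20, 1]
    - [0, 0, 0, 1, -1, -23, 1]
    - [0, 0, 0, 1, -1, -25.5, 1]
    - [0, 0, 0, 1, -1, -25.5, 1]

```text
clock: 4.32
tool_pos: [0.3558, -0.303, 0.1565]
orientation: [2.264, 1.152, 0.407]
contact_force: [-0.4, -0.6, -0.0]
opening: 0.0002
```

```bash
cat >> h.py <<'E'
DRY=[0.4787,-0.3753,-0.630]; RIN=[0.5512,-0.1359,-0.5129]
def inS(p,P): return R.from_euler('z',-p[2]).apply(np.array(P)-[p[0],p[1],.205])
E
python3 - <<'E'
from h import *
from bench import bot,snapshot
st=bot.observe(); print(st["q"],st["tool_pos"],st["contact_force"])
print(inS(DRY,st["tool_pos"]),delta(st,toolR(-.63,np.radians(40)),S(DRY,[-.096,-.008,-.175])[0]))
w=snapshot("wrist"); cv2.imwrite("pics/w2.png",w)
w=snapshot("top"); cv2.imwrite("pics/t2.png",cv2.resize(w[60:300,180:400],None,fx=2.5,fy=2.5))
E
```

```text
[-1.05073412  0.11591554  2.32205547  1.20710091  0.28297059 -3.10363158] [ 0.35579356 -0.30295151  0.15648786] [-0.40161802 -0.58899367 -0.01025979]
[-0.14193552 -0.01395012 -0.04851214] (array([-2.33, -1.77, -0.36]), array([  4.06,  -2.23, -12.65]))
```

View pics/w2.png

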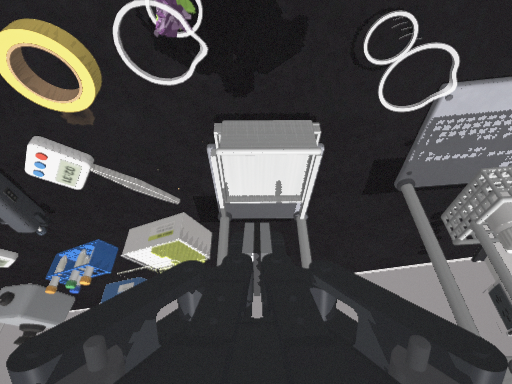

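View pics/t2.png

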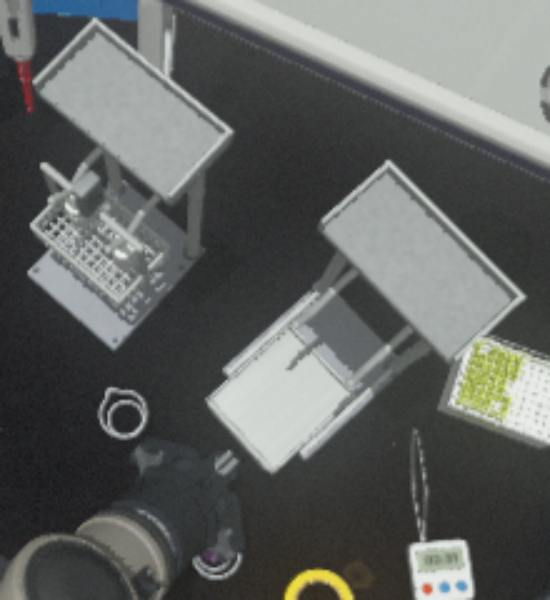

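```bash
cat > kin.py <<'E'
from h import *
D=[([-1.44301054,.342719195,1.52501258,1e-5,1.27541972,-.146028725],[.14192098,-.50503344,.23062935],[-2.50294177,1.8968003,.00170344847]),
([-1.22914968,.00913225,1.85402343,-.0224735,.91838929,-.85438499],[.22256445,-.41457613,.28180852],[2.765,-.509,.234]),
([-1.07022402,-.19326168,2.17055029,.52683623,.5825755,-2.36923508],[.34207143,-.28541534,.28642369],[2.22,1.129,.414]),
([-1.05073412,.11591554,2.32205547,1.20710091,.28297059,-3.10363158],[.35579356,-.30295151,.15648786],[2.264,1.152,.407])]
Ry=lambda a:R.from_euler('y',a); Rz=lambda a:R.from_euler('z',a)
def fkR(q): return Rz(q[0])*Ry(q[1]+q[2])*Rz(q[3])*Ry(q[4])
def fk(p,q):
    o1,h,e1,a,e2,b,L=p
    return Rz(q[0]).apply(np.array([o1,0,h])+Ry(q[1]).apply([e1,0,a])+Ry(q[1]+q[2]).apply(np.array([e2,0,b])+ (Rz(q[3])*Ry(q[4])).apply([0,0,L])))
def go():
    f=lambda p: np.concatenate([np.array(fk(p,q)-x)*1000 for q,x,_ in D]+[0.01*(np.array(p)-P0)*1000])
    P0=np.array([0,.3,0,.35,0,.35,.25]); s=least_squares(f,P0); return s
s=go(); KP=s.x
def full(q):
    return fk(KP,q), fkR(q)*Rz(q[5]+C6)
C6=0
C6=np.mean([(fkR(q).inv()*R.from_rotvec(o)*Rz(-q[5])).as_rotvec()[2] for q,x,o in D[:1]])
LO=np.array([-2.53,-.77,.04,-1,.28,-3.11]);HI=np.array([2.53,2.02,2.7,4.14,2.66,3.11])
def ik(Rg,pg,q0,free=False):
    best=None
    rng=np.random.default_rng(0)
    for k in range(12):
        x0=np.clip(np.array(q0)+(rng.normal(0,.6,6) if k else 0),LO+.01,HI-.01)
        g=lambda q:(lambda PR:np.concatenate([(PR[0]-pg)*10,(PR[1].inv()*Rg).as_rotvec()]))(full(q))
        s=least_squares(g,x0,bounds=(LO,HI))
        d=np.abs(s.x-q0).max()
        if s.cost<1e-6 and (best is None or d<best[0]): best=(d,s.x)
    return best
if __name__=="__main__":
    print(np.round(KP,4),np.round(s.fun[:12],2))
    for q,x,o in D: print((fkR(q).inv()*R.from_rotvec(o)).as_rotvec(), q[5])
E
python3 kin.py
```

```text
[-0.0998  0.3263 -0.1163  0.7727  0.1257  0.5286  0.5862] [-75.89  -8.85   1.51 -75.81 -29.39  -2.94  -1.65   1.01   1.84  -4.4
  -2.86  -0.42]
[-7.75013208e-08  1.06534848e-06  2.99556414e+00] -0.146028725
[-2.14595461e-04  4.70424278e-04  2.28700906e+00] -0.85438499
[-2.06781068e-05 -3.52472645e-04  7.72610033e-01] -2.36923508
[-0.00014906  0.00023495  0.03833073] -3.10363158
```

```bash
python3 - <<'E'
s=open('kin.py').read()
s=s.replace("o1,h,e1,a,e2,b,L=p","o1,h,y1,a,e2,b,L,w=p").replace("[o1,0,h]","[o1,y1,h]").replace("[e1,0,a]","[0,0,a]").replace("apply([0,0,L])","apply([w,0,L])").replace("[0,.3,0,.35,0,.35,.25]","[0,.3,.07,.35,0,.35,.25,0]")
open('kin.py','w').write(s)
E
python3 kin.py
```

```text
[2.000e-04 2.230e-01 7.640e-02 5.058e-01 4.650e-02 3.795e-01 3.133e-01
 0.000e+00] [ 0.01  0.04  0.04  0.02  0.   -0.01 -0.01 -0.05 -0.04 -0.01  0.    0.01]
[-7.75013208e-08  1.06534848e-06  2.99556414e+00] -0.146028725
[-2.14595461e-04  4.70424278e-04  2.28700906e+00] -0.85438499
[-2.06781068e-05 -3.52472645e-04  7.72610033e-01] -2.36923508
[-0.00014906  0.00023495  0.03833073] -3.10363158
```

```bash
cat > plan.py <<'E'
from kin import *
from bench import bot
q0=bot.observe()["q"]
def chk(name,F,P,yaw=None,flip=0):
  for tl in (0,15,20,25,30,35,40,45):
    Rg=toolR(F[2] if yaw is None else yaw,np.radians(tl))
    if flip: Rg=Rg*Rz(np.pi)
    b=ik(Rg,S(F,P)[0],q0)
    print(name,tl,flip,None if b is None else np.round(b[1],2))
for fl in (0,1):
    chk("push",DRY,[-.15,0,-.175],flip=fl)
    chk("pushend",DRY,[-.09,0,-.175],flip=fl)
g=.0187
for fl in (0,1):
    chk("rin grasp",RIN,[.01,0,.024],flip=fl)
    chk("rin back",RIN,[-.12,0,.06],flip=fl)
    chk("dry place",DRY,[.01,0,.024],flip=fl)
    chk("dry back",DRY,[-.12,0,.06],flip=fl)
E
python3 plan.py
```

```text
push 0 0 [-0.84  0.51  1.94  0.    0.69 -1.78]
push 15 0 [-0.89  0.44  2.16  0.23  0.3  -2.04]
push 20 0 None
push 25 0 None
push 30 0 None
push 35 0 None
push 40 0 None
push 45 0 None
pushend 0 0 [-0.82  0.58  1.78  0.    0.78 -1.76]
pushend 15 0 [-0.85  0.5   2.01  0.16  0.38 -1.93]
pushend 20 0 None
pushend 25 0 None
pushend 30 0 None
pushend 35 0 None
pushend 40 0 None
pushend 45 0 None
push 0 1 [-0.84  0.51  1.94  0.    0.69  1.36]
push 15 1 [-0.89  0.44  2.16  0.23  0.3   1.1 ]
push 20 1 None
push 25 1 None
push 30 1 None
push 35 1 [-0.98  0.5   2.45  2.65  0.43 -1.41]
push 40 1 [-1.01  0.56  2.52  2.73  0.64 -1.53]
push 45 1 [-1.05  0.65  2.59  2.76  0.87 -1.62]
pushend 0 1 [-0.82  0.58  1.78  0.    0.78  1.38]
pushend 15 1 [-0.85  0.5   2.01  0.16  0.38  1.21]
pushend 20 1 None
pushend 25 1 None
pushend 30 1 None
pushend 35 1 [-0.92  0.52  2.29  2.58  0.31 -1.27]
pushend 40 1 [-0.94  0.56  2.36  2.71  0.49 -1.43]
pushend 45 1 [-0.96  0.62  2.42  2.77  0.69 -1.52]
rin grasp 0 0 [-0.38  0.44  1.38  0.    1.32 -1.44]
rin grasp 15 0 [-0.36  0.31  1.61 -0.05  0.96 -1.39]
rin grasp
[... 2405 characters left out ...]

dry place 20 1 [-0.82  0.34  1.6   0.09  0.87  1.34]
dry place 25 1 [-0.83  0.3   1.68  0.13  0.74  1.29]
dry place 30 1 [-0.84  0.27  1.76  0.19  0.61  1.23]
dry place 35 1 [-0.85  0.25  1.84  0.28  0.47  1.13]
dry place 40 1 [-0.87  0.23  1.91  0.46  0.34  0.95]
dry place 45 1 None
dry back 0 1 [-0.83  0.25  1.56  0.    1.33  1.37]
dry back 15 1 [-0.87  0.1   1.77  0.07  1.01  1.3 ]
dry back 20 1 [-0.89  0.06  1.85  0.11  0.9   1.26]
dry back 25 1 [-0.91  0.02  1.92  0.16  0.79  1.2 ]
dry back 30 1 [-0.93 -0.01  1.99  0.24  0.67  1.13]
dry back 35 1 [-0.95 -0.04  2.06  0.34  0.56  1.01]
dry back 40 1 [-0.97 -0.07  2.14  0.52  0.45  0.83]
dry back 45 1 [-1.   -0.08  2.21  0.8   0.37  0.54]
```

Run:
```python
from kin import *
from bench import bot
st=bot.observe()
print(delta(st,toolR(-.63,0),S(DRY,[-.15,-.008,-.172])[0]))
```

```text
(array([ 2.121e+01,  3.064e+01, -3.000e-02]), array([ -0.3 ,   0.96, -12.39]))
```

Request:
play_rows:
  plan:
    - [3.5, 5.1, 0, 0, 0.2, 0, 1]
    - [7, 10.2, 0, -0.1, 0.4, 0, 1]
    - [10.6, 15.3, 0, -0.2, 0.6, 0, 1]
    - [14.1, 20.4, 0, -0.3, 0.8, -2, 1]
    - [17.6, 25.5, 0, -0.3, 1, -4, 1]
    - [21.2, 30.6, 0, -0.3, 1, -6, 1]
    - [21.2, 30.6, 0, -0.3, 1, -8, 1]
    - [21.2, 30.6, 0, -0.3, 1, -8, 1]

```text
clock: 5.08
tool_pos: [0.3509, -0.2918, 0.0746]
orientation: [-2.795, -1.418, 0.01]
contact_force: [-0.1, 0.8, -1.0]
opening: 0.0002
```

Run:
```python
from kin import *
from bench import bot
st=bot.observe(); print(st["q"],st["contact_force"],st["tool_pos"],inS(DRY,st["tool_pos"]))
print(delta(st,toolR(-.63,0),S(DRY,[-.15,-.008,-.172])[0]))
print(delta(st,toolR(-.63,0),S(DRY,[-.099,-.008,-.172])[0]))
```

```text
[-0.85911274  0.42772337  1.90375279 -0.00556266  0.81901944 -1.79430595] [-0.14193779  0.80177714 -1.04075592] [ 0.35085196 -0.29177523  0.07462801] [-0.15251291 -0.00783069 -0.13037199]
(array([-0.23, -0.51,  0.1 ]), array([ 0.19, -0.16, -4.16]))
(array([-0.23, -0.51,  0.1 ]), array([ 4.31, -3.17, -4.16]))
```

Request:
play_rows:
  plan:
    - [0, 0, 0, 0.1, -0.1, -2.5, 1]
    - [0, 0, 0, 0.2, -0.1, -4.2, 1]
    - [0, 0, 0, 0.8, -0.6, -4.2, 1]
    - [0, 0, 0, 1.5, -1.1, -4.2, 1]
    - [0, 0, 0, 2.2, -1.6, -4.2, 1]
    - [0, 0, 0, 2.9, -2.1, -4.2, 1]
    - [0, 0, 0, 3.5, -2.5, -4.2, 1]
    - [0, 0, 0, 3.9, -2.8, -4.2, 1]

```text
clock: 5.75
tool_pos: [0.3923, -0.3211, 0.035]
orientation: [2.801, 1.423, 0.001]
contact_force: [-2.8, 1.3, 2.0]
opening: 0.0003
```

Run:
```python
from kin import *
from bench import bot
st=bot.observe(); print(st["contact_force"],st["tool_pos"],inS(DRY,st["tool_pos"]), R.from_euler('z',-DRY[2]).apply(st["contact_force"]))
```

```text
[-2.81892296  1.27169882  1.96230963] [ 0.3923121  -0.32112346  0.03502597] [-0.10172162 -0.00711884 -0.16997403] [-3.02698199 -0.63318605  1.96230963]
```

Request:
play_rows:
  plan:
    - [0, 0, 0, 0.1, -0.1, 0, 1]
    - [0, 0, 0, 0.15, -0.1, 0, 1]
    - [0, 0, 0, 0.2, -0.15, 0, 1]
    - [0, 0, 0, 0.25, -0.2, 0, 1]
    - [0, 0, 0, 0.3, -0.2, 0, 1]
    - [0, 0, 0, 0.35, -0.25, 0, 1]
    - [0, 0, 0, 0.4, -0.3, 0, 1]
    - [0, 0, 0, 0.4, -0.3, 0, 1]

```text
clock: 6.42
tool_pos: [0.3954, -0.323, 0.034]
orientation: [-2.799, -1.422, -0.001]
contact_force: [-0.8, 1.1, 1.5]
opening: 0.0001
```

Run:
```python
from kin import *
from bench import bot
st=bot.observe(); print(inS(DRY,st["tool_pos"]), R.from_euler('z',-DRY[2]).apply(st["contact_force"]))
```

```text
[-0.09813405 -0.00682626 -0.17100594] [-1.34617875  0.41455864  1.53051264]
```

Request:
play_rows:
  plan:
    - [0, 0, 0, 0.1, -0.1, 0, 1]
    - [0, 0, 0, 0.15, -0.1, 0, 1]
    - [0, 0, 0, 0.2, -0.15, 0, 1]
    - [0, 0, 0, 0.25, -0.2, 0, 1]
    - [0, 0, 0, 0.3, -0.2, 0, 1]
    - [0, 0, 0, 0.35, -0.25, 0, 1]
    - [0, 0, 0, 0.4, -0.3, 0, 1]
    - [0, 0, 0, 0.4, -0.3, 0, 1]

```text
clock: 7.08
tool_pos: [0.3959, -0.3233, 0.0337]
orientation: [-2.791, -1.419, 0.005]
contact_force: [-13.5, 8.1, 12.7]
opening: -0.0001
```

Run:
```python
from kin import *
from bench import bot
st=bot.observe(); print(inS(DRY,st["tool_pos"]), R.from_euler('z',-DRY[2]).apply(st["contact_force"]))
```

```text
[-0.09758796 -0.00675302 -0.17129247] [-15.72948297  -1.41464796  12.66167983]
```

Request:
play_rows:
  plan:
    - [0, 0, 0, -1, 0.7, 0, 1]
    - [0, 0, 0, -3, 2.2, 0.5, 1]
    - [0, 0, 0, -4, 2.9, 3, 0.5]
    - [0, 0, 0, -4, 2.9, 7, 0]
    - [0, 0, 0, -4, 2.9, 11, 0]
    - [0, 0, 0, -4, 2.9, 15, 0]
    - [0, 0, 0, -4, 2.9, 19, 0]
    - [0, 0, 0, -4, 2.9, 23, 0]

```text
clock: 7.75
tool_pos: [0.3594, -0.2972, 0.2665]
orientation: [2.801, 1.422, 0.002]
contact_force: [0.5, -0.3, -0.6]
opening: 0.0427
```

Run:
```python
from kin import *
from bench import bot
st=bot.observe(); print(st["q"],st["tool_pos"])
t=np.radians(35)
for P in ([-.10,0,.09],[-.041,0,.092],[.0107,0,.0187]):
    g=S(RIN,P)[0]; print(g,delta(st,toolR(RIN[2],t),g), ik(toolR(RIN[2],t),g,st["q"])[1])
```

```text
[-8.56236854e-01  2.05600802e-01  1.61366691e+00  9.59476871e-04
  1.32175377e+00 -1.79631012e+00] [ 0.35938163 -0.29724315  0.26651469]
[ 0.46406749 -0.08682939  0.295     ] (array([-18.97, -29.39,   6.54]), array([10.47, 21.04,  2.85])) [-0.24676224 -0.08317174  2.00885629 -0.25622648  0.63757321 -1.14360998]
[ 0.51547567 -0.11578105  0.297     ] (array([-18.97, -29.39,   6.54]), array([15.61, 18.15,  3.05])) [-0.29068145  0.02310712  1.90143812 -0.21654456  0.62902981 -1.21173486]
[ 0.56052318 -0.14115056  0.2237    ] (array([-18.97, -29.39,   6.54]), array([20.11, 15.61, -4.28])) [-0.31907371  0.20107894  1.92081064 -0.26746301  0.43127617 -1.16739159]
```

Request:
play_rows:
  plan:
    - [-3.2, -4.9, 1.1, 1.7, 3.3, 1, 0]
    - [-6.3, -9.8, 2.2, 3.4, 6.6, 2, 0]
    - [-9.5, -14.7, 3.3, 5.1, 10, 2.9, 0]
    - [-12.6, -19.6, 4.4, 6.9, 13.8, 2.9, 0]
    - [-15.8, -24.5, 5.5, 8.7, 17.4, 2.9, 0]
    - [-19, -29.4, 6.5, 10.5, 21, 2.9, 0]
    - [-19, -29.4, 6.5, 10.5, 21, 2.9, 0]
    - [-19, -29.4, 6.5, 10.5, 21, 2.9, 0]

```text
clock: 8.42
tool_pos: [0.4643, -0.0841, 0.2929]
orientation: [2.228, 1.31, 0.414]
contact_force: [-1.2, 0.3, 0.2]
opening: 0.0428
```

Run:
```python
from h import *
from bench import bot,snapshot,get_calibration,boxes_of
import pickle
st=bot.observe(); print(st["q"],st["tool_pos"],st["clock"])
c=get_calibration("wrist"); im=snapshot("wrist"); pickle.dump(c,open("wrist3.pkl","wb")); cv2.imwrite("pics/wrist3.png",im)
for t in ("basket_grip","basket_bar"): print(t,[(d["pixel"],d["confidence"]) for d in boxes_of("wrist",t)])
cv2.imwrite("pics/w3.png",cv2.resize(im,(768,576),interpolation=cv2.INTER_CUBIC))
W=wrist(c)
v=im.copy()
for P in ([0,60,0],[0,-60,0],[13,7,64],[13,-7,64],[-13,7,64],[-13,-7,64],[-13,7,4],[-13,-7,4],[-22,35,11],[-22,-35,11],[-70,67,-195],[-70,-67,-195],[0,0,34]):
    p=proj(W,S(RIN,np.array(P)*1e-3))[0]; print(P,np.round(p,1)); cv2.circle(v,tuple(int(round(k)) for k in p),2,(0,0,255),-1)
cv2.imwrite("pics/w3v.png",cv2.resize(v,(768,576),interpolation=cv2.INTER_CUBIC))
```

```text
[-0.24112993 -0.0814      2.01351177 -0.25792897  0.63141559 -1.14065962] [ 0.46430168 -0.08411237  0.29289913] 8.4167
basket_grip [([256.7, 156.7], 0.94)]
basket_bar [([257.8, 150.8], 0.88)]
[0, 60, 0] [309.1 211.1]
[0, -60, 0] [197.2 210.9]
[13, 7, 64] [260.  273.9]
[13, -7, 64] [245.5 273.9]
[-13, 7, 64] [260.5 262.6]
[-13, -7, 64] [244.7 262.6]
[-13, 7, 4] [259.9 207.1]
[-13, -7, 4] [246.3 207.1]
[-22, 35, 11] [288.5 207.7]
[-22, -35, 11] [217.4 207.6]
[-70, 67, -195] [304.6  59.2]
[-70, -67, -195] [203.4  58.7]
[0, 0, 34] [252.9 239.4]
```

View pics/w3v.png

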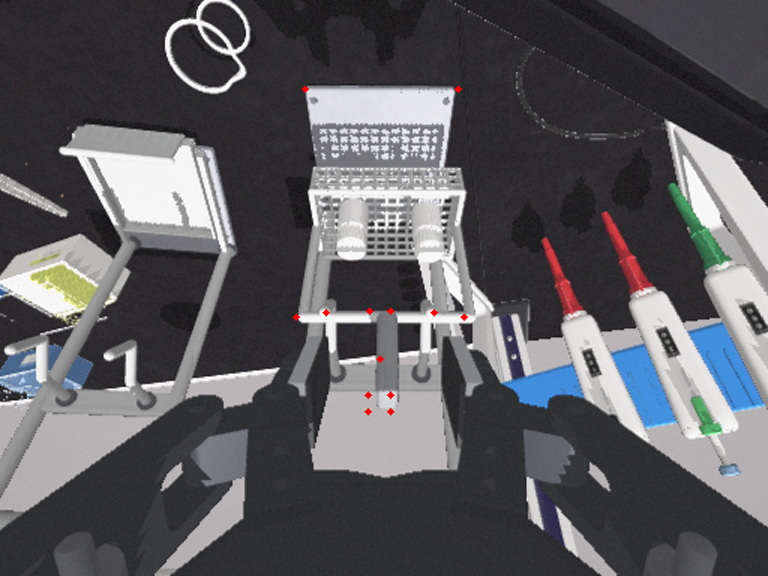

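Run:
```python
import cv2
im=cv2.imread("pics/wrist3.png"); cv2.imwrite("pics/w3z.png",cv2.resize(im[190:290,190:330],None,fx=5.5,fy=5.5,interpolation=cv2.INTER_CUBIC))
```

```text
(no output)
```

View pics/w3z.png

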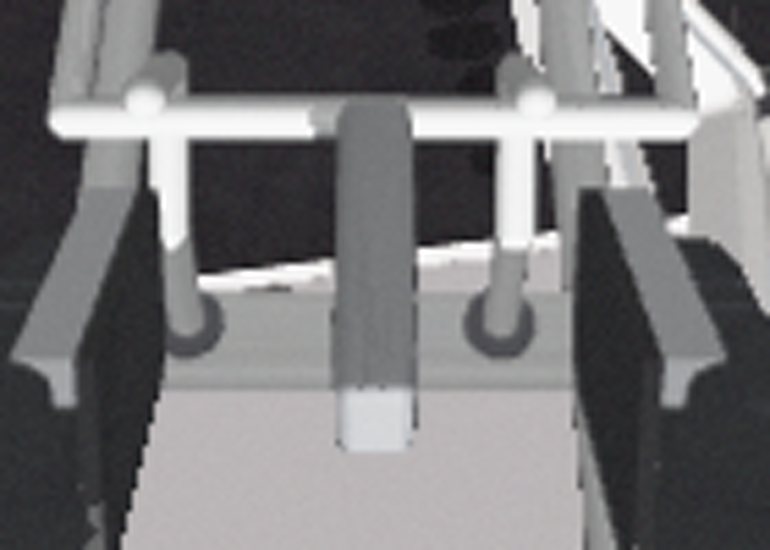

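Run:
```python
from kin import *
from bench import bot
st=bot.observe(); t=np.radians(35); print(inS(RIN,st["tool_pos"]))
for P in ([-.041,.005,.092],[.0107,.005,.0187]):
    g=S(RIN,P)[0]; print(g,delta(st,toolR(RIN[2],t),g))
```

```text
[-0.09900152 -0.00044284  0.08858185]
[ 0.5179292  -0.11142442  0.297     ] (array([-0.04, -0.05,  0.04]), array([ 5.32, -2.37,  0.34]))
[ 0.56297671 -0.13679393  0.2237    ] (array([-0.04, -0.05,  0.04]), array([ 9.83, -4.91, -6.99]))
```

Request:
play_rows:
  plan:
    - [0, 0, 0, 2.7, -1.2, 0.3, 0]
    - [0, 0, 0, 5.3, -2.4, 0.3, 0]
    - [0, 0, 0, 6.4, -3, -1.5, 0]
    - [0, 0, 0, 7.6, -3.6, -3.3, 0]
    - [0, 0, 0, 8.7, -4.3, -5.1, 0]
    - [0, 0, 0, 9.8, -4.9, -7, 0]
    - [0, 0, 0, 9.8, -4.9, -7, 0]
    - [0, 0, 0, 9.8, -4.9, -7, 0]

```text
clock: 9.23
tool_pos: [0.562, -0.1381, 0.222]
orientation: [2.236, 1.302, 0.407]
contact_force: [0.1, 0.3, -0.8]
opening: 0.0431
```

Run:
```python
from kin import *
from bench import bot,snapshot
st=bot.observe(); print(inS(RIN,st["tool_pos"]),st["contact_force"],st["q"])
im=snapshot("wrist"); cv2.imwrite("pics/w4.png",im[:,80:440])
im=snapshot("scene"); cv2.imwrite("pics/s4.png",cv2.resize(im[100:270,130:300],None,fx=3.5,fy=3.5,interpolation=cv2.INTER_CUBIC))
```

```text
[0.01045311 0.00337004 0.01703702] [ 0.08777518  0.27705793 -0.75738942] [-0.30925764  0.20630639  1.91694908 -0.28190528  0.43697478 -1.14343241]
```

View pics/w4.png

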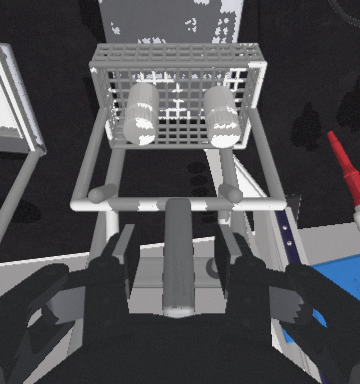

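View pics/s4.png

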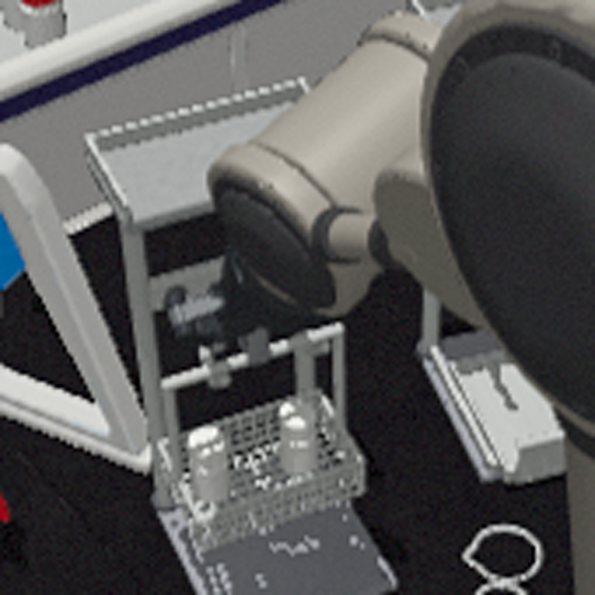

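Request:
play_rows:
  plan:
    - [0, 0, 0, 0, 0, 0, 1]
    - [0, 0, 0, 0, 0, 0, 1]
    - [0, 0, 0, 0, 0, 0, 1]
    - [0, 0, 0, 0, 0, 0, 1]
    - [0, 0, 0, 0, 0, 0, 1]
    - [0, 0, 0, 0, 0, 0, 1]
    - [0, 0, 0, 0, 0, 0, 1]
    - [0, 0, 0, 0, 0, 0, 1]
  grip_force: 70

```text
clock: 10.0
tool_pos: [0.5626, -0.136, 0.2245]
orientation: [2.23, 1.303, 0.412]
contact_force: [-4.1, 1.5, 7.6]
opening: 0.0133
```

Run:
```python
from kin import *
from bench import bot,snapshot
st=bot.observe(); print(inS(RIN,st["tool_pos"]),st["contact_force"],st["wrist_torque"],st["opening"])
im=snapshot("wrist"); cv2.imwrite("pics/w5.png",im[:,80:440])
```

```text
[0.01001671 0.00550687 0.01948585] [-4.12699918  1.46517501  7.6374391 ] [-0.01816623  0.31479688 -0.16452549] 0.013313192657700434
```

View pics/w5.png

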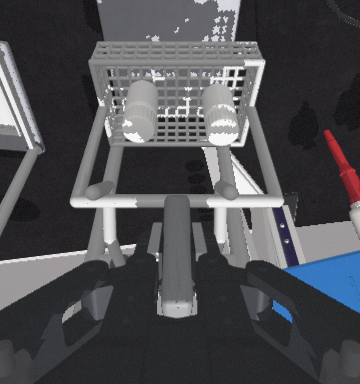

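Request:
play_rows:
  plan:
    - [0, 0, 0, 0, 0, 0.6, 1]
    - [0, 0, 0, -0.1, 0.1, 1.4, 1]
    - [0, 0, 0, -0.3, 0.2, 2.2, 1]
    - [0, 0, 0, -0.7, 0.4, 3, 1]
    - [0, 0, 0, -1.3, 0.7, 3.3, 1]
    - [0, 0, 0, -2.2, 1.2, 3.3, 1]
    - [0, 0, 0, -3.4, 1.9, 3.3, 1]
    - [0, 0, 0, -4.6, 2.6, 3.3, 1]

```text
clock: 10.72
tool_pos: [0.5148, -0.1095, 0.2555]
orientation: [2.233, 1.304, 0.409]
contact_force: [-0.7, 0.5, -2.6]
opening: 0.0135
```

Run:
```python
from kin import *
from bench import bot,snapshot
st=bot.observe(); print(inS(RIN,st["tool_pos"]),st["contact_force"],st["wrist_torque"],st["opening"],st["q"])
im=snapshot("wrist"); cv2.imwrite("pics/w6.png",im[:,80:440])
im=snapshot("scene"); cv2.imwrite("pics/s6.png",cv2.resize(im[100:270,130:300],None,fx=3,fy=3,interpolation=cv2.INTER_CUBIC))
```

```text
[-0.0446985   0.00510353  0.05048773] [-0.73698327  0.4618085  -2.60402553] [0.33858398 0.43606265 0.02821797] 0.013512151823862733 [-0.27407298  0.06914591  1.97716459 -0.27778578  0.51723231 -1.13001157]
```

View pics/w6.png

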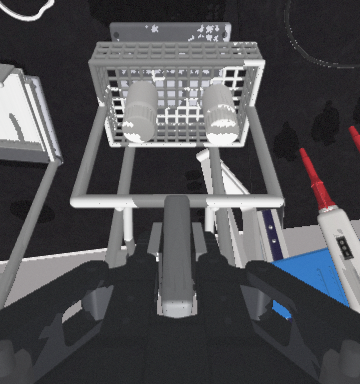

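View pics/s6.png

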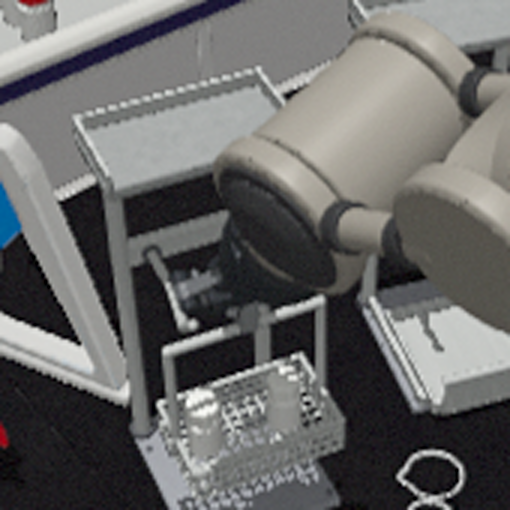

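Request:
play_rows:
  plan:
    - [0, 0, 0, -1.1, 0.6, 0.1, 1]
    - [0, 0, 0, -2.3, 1.3, 0.2, 1]
    - [0, 0, 0, -3.5, 2, 0.2, 1]
    - [0, 0, 0, -4.7, 2.6, 0.2, 1]
    - [0, 0, 0, -5.8, 3.2, 0.2, 1]
    - [0, 0, 0, -6.6, 3.6, 0.2, 1]
    - [0, 0, 0, -7, 3.6, 0.2, 1]
    - [0, 0, 0, -7.2, 3, 0.2, 1]

```text
clock: 11.48
tool_pos: [0.4438, -0.0794, 0.2582]
orientation: [2.231, 1.306, 0.411]
contact_force: [0.5, -0.1, -2.5]
opening: 0.0133
```

Request:
play_rows:
  plan:
    - [0, 0, -0.2, -0.2, -1.2, 0, 1]
    - [0, 0, -0.8, -0.6, -3.2, 0, 1]
    - [0, 0, -1.6, -1, -6, 0, 1]
    - [0, 0, -2.6, -1.4, -9, 0, 1]
    - [0, 0, -3.6, -1.8, -12, 0, 1]
    - [0, 0, -4.6, -2.2, -15, 0, 1]
    - [0, 0, -5.4, -2.5, -17.6, 0, 1]
    - [0, 0, -6, -2.8, -19.8, 0, 1]

```text
clock: 12.15
tool_pos: [0.4159, -0.2805, 0.2585]
orientation: [2.288, 1.178, 0.371]
contact_force: [0.2, -0.2, -2.7]
opening: 0.0136
```

Run:
```python
from kin import *
from bench import bot,snapshot
st=bot.observe(); print(inS(DRY,st["tool_pos"]),st["contact_force"],st["opening"],st["q"])
print(delta(st,toolR(DRY[2],np.radians(35)),S(DRY,[-.085,0,.0525])[0]))
```

```text
[-0.10657779  0.03959975  0.053459  ] [ 0.21827708 -0.18440592 -2.73028109] 0.013555246775544368 [-0.81770344 -0.00849039  2.05059661  0.23229836  0.50944461 -1.93754404]
(array([ 0.02, -0.03, -0.58]), array([-0.59, -4.47, -0.1 ]))
```

Request:
play_rows:
  plan:
    - [0, 0, -0.2, -0.2, -1.8, 0, 1]
    - [0, 0, -0.4, -0.4, -3.2, 0, 1]
    - [0, 0, -0.6, -0.5, -4.2, 0, 1]
    - [0, 0, -0.6, -0.6, -4.5, 0, 1]
    - [0, 0, -0.6, -0.6, -4.5, 0, 1]
    - [0, 0, -0.6, -0.6, -4.5, 0, 1]
    - [0, 0, -0.6, -0.6, -4.5, 0, 1]
    - [0, 0, -0.6, -0.6, -4.5, 0, 1]

```text
clock: 12.82
tool_pos: [0.4105, -0.3224, 0.2581]
orientation: [2.293, 1.17, 0.368]
contact_force: [-0.9, -0.2, -2.8]
opening: 0.0132
```

Run:
```python
from kin import *
from bench import bot,snapshot,get_calibration
import pickle
st=bot.observe(); print(inS(DRY,st["tool_pos"]),st["contact_force"],st["opening"],st["q"])
print(delta(st,toolR(DRY[2],np.radians(35)),S(DRY,[-.085,0,.0525])[0]))
c=get_calibration("wrist"); im=snapshot("wrist"); pickle.dump(c,open("wrist7.pkl","wb")); cv2.imwrite("pics/wrist7.png",im)
W=wrist(c); v=im.copy()
B=inS(DRY,st["tool_pos"])-[.010,.0005,.0195]
for P,col in (([-22,35,11],(0,0,255)),([-22,-35,11],(0,0,255)),([-87,45,-149],(0,0,255)),([-87,-45,-149],(0,0,255)),([-70,67,-195],(0,0,255)),(B*1000+[0,64,0],(255,0,0)),(B*1000-[0,64,0],(255,0,0)),(B*1000+[-13,0,64],(255,0,0))):
    p=proj(W,S(DRY,np.array(P)*1e-3))[0]; print(P,np.round(p,1)); cv2.circle(v,tuple(int(round(k)) for k in p),1,col,-1)
cv2.imwrite("pics/w7v.png",cv2.resize(v[40:300,130:390],None,fx=2.3,fy=2.3,interpolation=cv2.INTER_CUBIC))
im=snapshot("top"); cv2.imwrite("pics/t7.png",cv2.resize(im[60:260,180:400],None,fx=3,fy=3,interpolation=cv2.INTER_CUBIC))
```

```text
[-0.08625397  0.00251982  0.05308477] [-0.94158637 -0.16717929 -2.79213317] 0.013219243529369401 [-0.91083363  0.03346092  2.00829704  0.32119472  0.53199296 -2.08425087]
(array([-0.05, -0.06, -0.14]), array([-0.05, -0.28, -0.06]))
[-22, 35, 11] [293.5 231.2]
[-22, -35, 11] [212.1 231.1]
[-87, 45, -149] [296.6  65.7]
[-87, -45, -149] [210.6  65.6]
[-70, 67, -195] [309.7  60.9]
[-96.25396549  66.01981715  33.58476734] [362.4 201.2]
[-96.25396549 -61.98018285  33.58476734] [147.1 200.9]
[-109.25396549    2.01981715   97.58476734] [254.1 308.3]
```

View pics/w7v.png

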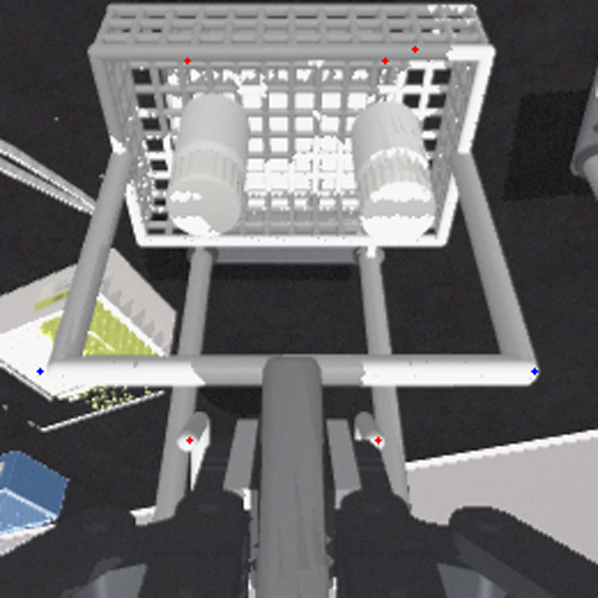

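View pics/t7.png

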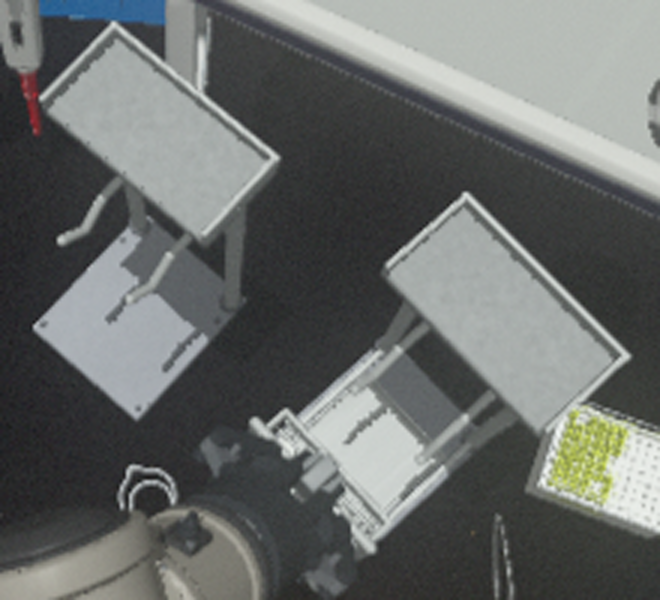

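Request:
play_rows:
  plan:
    - [0, 0, 0, 0.7, -0.7, 0, 1]
    - [0, 0, 0, 1.9, -1.7, 0, 1]
    - [0, 0, 0, 3, -2.6, 0, 1]
    - [0, 0, 0, 4.2, -3.5, 0, 1]
    - [0, 0, 0, 5.4, -4.4, 0, 1]
    - [0, 0, 0, 6.4, -5.1, 0, 1]
    - [0, 0, 0, 6.9, -5.5, -0.2, 1]
    - [0, 0, 0, 7, -5.6, -0.5, 1]

```text
clock: 13.58
tool_pos: [0.4815, -0.38, 0.253]
orientation: [2.293, 1.168, 0.368]
contact_force: [-0.2, -0.7, -1.8]
opening: 0.0131
```

Run:
```python
from kin import *
from bench import bot,snapshot
st=bot.observe(); print(inS(DRY,st["tool_pos"])-[.010,-.0015,.0195],st["contact_force"],st["opening"],st["q"])
im=snapshot("wrist"); cv2.imwrite("pics/w8.png",cv2.resize(im[40:300,130:390],None,fx=2.3,fy=2.3,interpolation=cv2.INTER_CUBIC))
im=snapshot("scene"); cv2.imwrite("pics/s8.png",cv2.resize(im[70:260,200:390],None,fx=3,fy=3,interpolation=cv2.INTER_CUBIC))
```

```text
[-0.00500112 -0.00064985  0.02849677] [-0.1524053  -0.71944228 -1.78886243] 0.013134728057622549 [-0.86168375  0.21124183  1.81257041  0.26293118  0.53551888 -1.99077814]
```

View pics/w8.png

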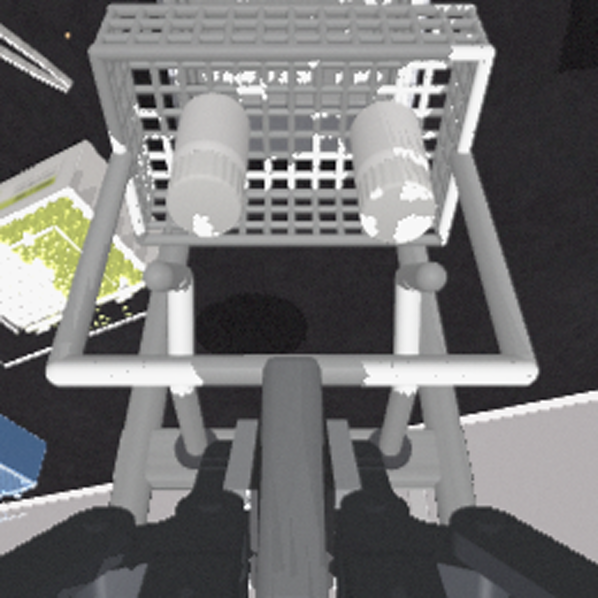

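View pics/s8.png

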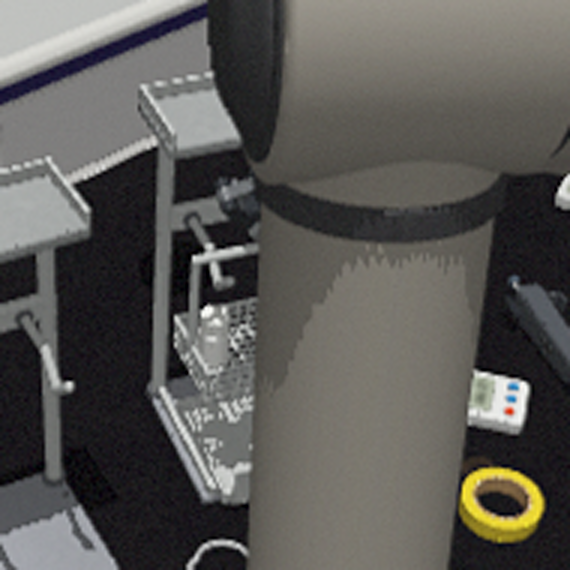

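Request:
play_rows:
  plan:
    - [0, 0, 0, 0.2, -0.1, -0.4, 1]
    - [0, 0, 0, 0.3, -0.2, -0.9, 1]
    - [0, 0, 0, 0.4, -0.3, -1.4, 1]
    - [0, 0, 0, 0.4, -0.3, -1.8, 1]
    - [0, 0, 0, 0.4, -0.3, -2.1, 1]
    - [0, 0, 0, 0.4, -0.3, -2.4, 1]
    - [0, 0, 0, 0.4, -0.3, -2.6, 1]
    - [0, 0, 0, 0.4, -0.3, -2.6, 1]

```text
clock: 14.35
tool_pos: [0.4843, -0.3821, 0.2267]
orientation: [2.294, 1.168, 0.368]
contact_force: [0.6, 0.4, -3.0]
opening: 0.0131
```

Run:
```python
from kin import *
from bench import bot,snapshot
st=bot.observe(); print(inS(DRY,st["tool_pos"])-[.010,-.0015,.0195],st["contact_force"],st["wrist_torque"],st["opening"])
im=snapshot("wrist"); cv2.imwrite("pics/w9.png",cv2.resize(im[40:300,130:390],None,fx=2.3,fy=2.3,interpolation=cv2.INTER_CUBIC))
```

```text
[-0.0014291  -0.00072366  0.00222287] [ 0.58408431  0.36703751 -2.95938464] [0.30908508 0.42005156 0.03110889] 0.01309785144227681
```

View pics/w9.png

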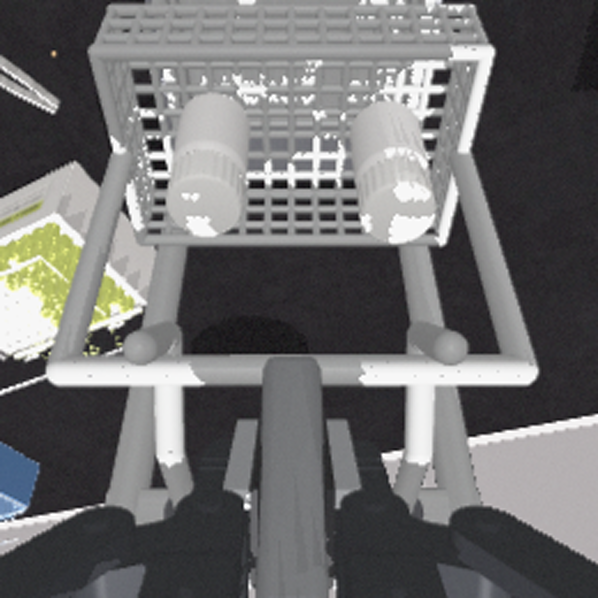

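Request:
play_rows:
  plan:
    - [0, 0, 0, 0, 0, -0.1, 1]
    - [0, 0, 0, 0, 0, -0.15, 1]
    - [0, 0, 0, 0, 0, -0.2, 1]
    - [0, 0, 0, 0, 0, -0.25, 1]
    - [0, 0, 0, 0, 0, -0.3, 1]
    - [0, 0, 0, 0, 0, -0.3, 1]
    - [0, 0, 0, 0, 0, -0.3, 1]
    - [0, 0, 0, 0, 0, -0.3, 1]

```text
clock: 15.07
tool_pos: [0.4849, -0.3828, 0.2251]
orientation: [2.292, 1.167, 0.368]
contact_force: [2.0, -1.1, 2.6]
opening: 0.0134
```

Run:
```python
from kin import *
from bench import bot,snapshot
st=bot.observe(); print(inS(DRY,st["tool_pos"])-[.010,-.0015,.0195],st["contact_force"],st["wrist_torque"],st["opening"])
```

```text
[-0.0005835  -0.0009178   0.00058587] [ 1.99531148 -1.12000276  2.62346643] [-0.14474196 -0.45058467  0.01863703] 0.013388646330435598
```

Request:
play_rows:
  plan:
    - [0, 0, 0, 0, 0, 0, 0.8]
    - [0, 0, 0, 0, 0, 0, 0.65]
    - [0, 0, 0, 0, 0, 0, 0.5]
    - [0, 0, 0, 0, 0, 0, 0.35]
    - [0, 0, 0, 0, 0, 0, 0.2]
    - [0, 0, 0, 0, 0, 0, 0.2]
    - [0, 0, 0, 0, 0, 0, 0.2]
    - [0, 0, 0, 0, 0, 0, 0.2]

```text
clock: 15.73
tool_pos: [0.4843, -0.3821, 0.2239]
orientation: [2.294, 1.169, 0.368]
contact_force: [0.4, 0.2, 0.3]
opening: 0.0343
```

Run:
```python
from kin import *
from bench import bot,snapshot
st=bot.observe(); print(inS(DRY,st["tool_pos"])-[.010,-.0015,.0195],st["contact_force"],st["wrist_torque"],st["opening"])
im=snapshot("wrist"); cv2.imwrite("pics/w10.png",cv2.resize(im[40:300,130:390],None,fx=2.3,fy=2.3,interpolation=cv2.INTER_CUBIC))
```

```text
[-0.00151473 -0.00068413 -0.00061793] [0.44081582 0.21424009 0.31437728] [ 0.17944009  0.25135756 -0.0620071 ] 0.034299282011863975
```

View pics/w10.png

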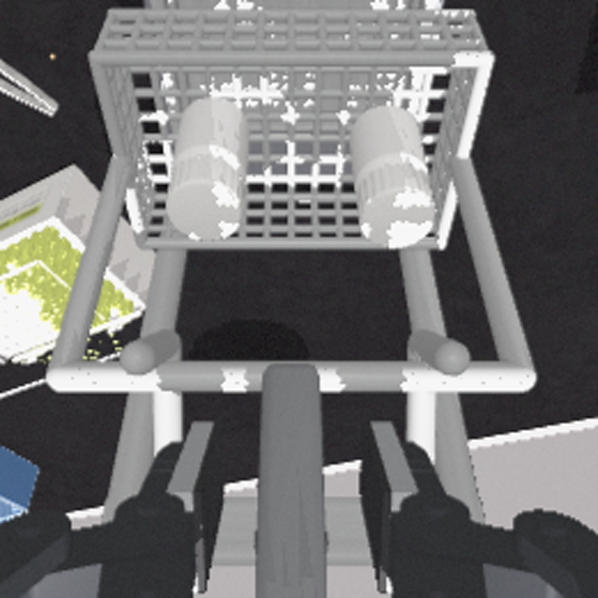

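Request:
play_rows:
  plan:
    - [0, 0, 0, -0.5, 0.3, 0.8, 0.2]
    - [0, 0, 0, -1.2, 0.9, 2.1, 0.2]
    - [0, 0, 0, -2.1, 1.5, 3.7, 0.2]
    - [0, 0, 0, -3, 2.2, 5.3, 0.2]
    - [0, 0, 0, -4, 2.9, 7.1, 0.2]
    - [0, 0, 0, -5.8, 4.2, 8.2, 0.2]
    - [0, 0, 0, -8, 5.8, 8.2, 0.2]
    - [0, 0, 0, -9.5, 6.9, 8.2, 0.2]

```text
clock: 16.45
tool_pos: [0.388, -0.3119, 0.3072]
orientation: [2.292, 1.168, 0.368]
contact_force: [0.9, -0.2, -0.3]
opening: 0.0339
```

Run:
```python
from kin import *
from bench import bot,snapshot,get_calibration
import pickle
st=bot.observe(); print(inS(DRY,st["tool_pos"]),st["contact_force"],st["q"])
c=get_calibration("wrist"); im=snapshot("wrist"); pickle.dump(c,open("wrist11.pkl","wb")); cv2.imwrite("pics/wrist11.png",im)
W=wrist(c); v=im.copy()
for P,col in (([-22,35,11],(0,0,255)),([-22,-35,11],(0,0,255)),([-87,45,-149],(0,255,0)),([-87,-45,-149],(0,255,0)),([-87,45,-194],(0,255,0)),([-87,-45,-194],(0,255,0)),([0,64,0],(255,0,0)),([0,-64,0],(255,0,0)),([-13,0,64],(255,0,0)),([-13,0,4],(255,0,0))):
    p=proj(W,S(DRY,np.array(P)*1e-3))[0]; print(P,np.round(p,1)); cv2.circle(v,tuple(int(round(k)) for k in p),1,col,-1)
cv2.imwrite("pics/w11v.png",cv2.resize(v[40:300,130:390],None,fx=2.3,fy=2.3,interpolation=cv2.INTER_CUBIC))
im=snapshot("top"); cv2.imwrite("pics/t11.png",cv2.resize(im[60:260,180:400],None,fx=3,fy=3,interpolation=cv2.INTER_CUBIC))
im=snapshot("scene"); cv2.imwrite("pics/s11.png",cv2.resize(im[70:260,200:390],None,fx=3,fy=3,interpolation=cv2.INTER_CUBIC))
```

```text
[-0.11063313 -0.00215383  0.10224592] [ 0.88084212 -0.19770863 -0.31811781] [-0.94659639 -0.07238058  1.96374167  0.28776327  0.68364502 -2.06044228]
[-22, 35, 11] [291.5 201.7]
[-22, -35, 11] [224.5 201.6]
[-87, 45, -149] [294.5  65.3]
[-87, -45, -149] [221.3  65.1]
[-87, 45, -194] [291.6  48.7]
[-87, -45, -194] [224.1  48.5]
[0, 64, 0] [314.3 205.4]
[0, -64, 0] [201.4 205.2]
[-13, 0, 64] [258.1 252.5]
[-13, 0, 4] [257.9 201.3]
```

View pics/w11v.png

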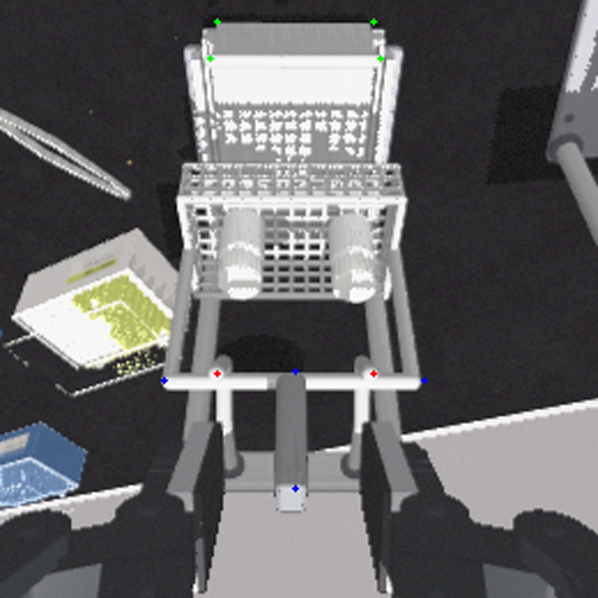

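View pics/t11.png

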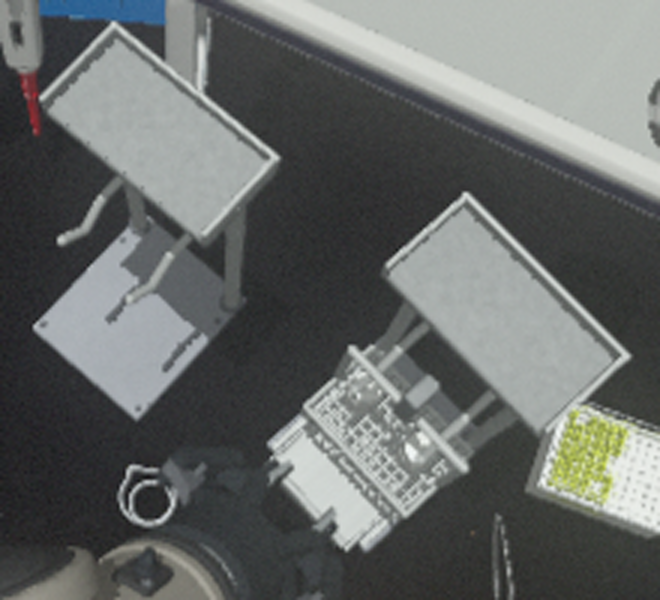

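View pics/s11.png

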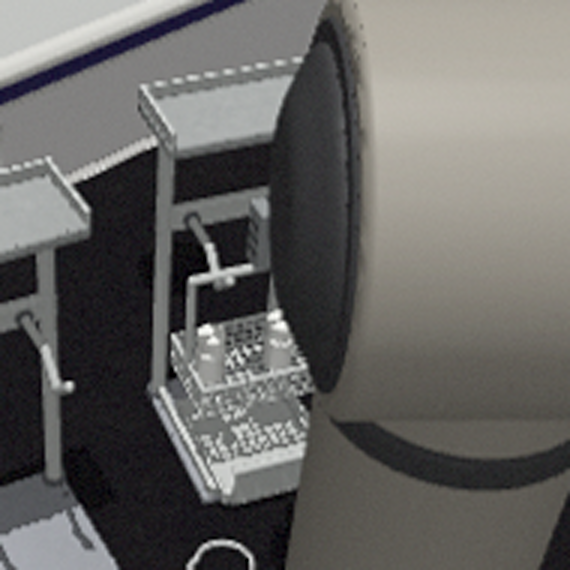

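Request:
play_rows:
  plan:
    - [0, 0, 0, 0, 0, 1, 0.2]
    - [0, 0, 0, 0, 0, 1.5, 0.2]
    - [0, 0, 0, 0, 0, 1.5, 0.2]
    - [0, 0, 0, 0, 0, 1.5, 0.2]
    - [0, 0, 0, 0, 0, 1.5, 0.2]
    - [0, 0, 0, 0, 0, 1.5, 0.2]
    - [0, 0, 0, 0, 0, 1.5, 0.2]
    - [0, 0, 0, 0, 0, 1.5, 0.2]

```text
clock: 17.27
tool_pos: [0.3894, -0.3131, 0.3207]
orientation: [2.294, 1.169, 0.368]
contact_force: [0.1, -0.6, -0.2]
opening: 0.034
```

Run:
```python
from kin import *
from bench import bot,snapshot,get_calibration
st=bot.observe(); print(st["contact_force"],st["clock"])
c=get_calibration("wrist"); im=snapshot("wrist"); W=wrist(c)
for P in ([-87,45,-149],[-87,-45,-149],[-87,45,-194],[0,64,0],[0,-64,0],[-13,0,64]): print(P,np.round((proj(W,S(DRY,np.array(P)*1e-3))[0]-[130,40])*2.3))
cv2.imwrite("pics/w12.png",cv2.resize(im[40:300,130:390],None,fx=2.3,fy=2.3,interpolation=cv2.INTER_CUBIC))
```

```text
[ 0.13049175 -0.62956122 -0.24835972] 17.2667
[-87, 45, -149] [377.  44.]
[-87, -45, -149] [212.  44.]
[-87, 45, -194] [370.   8.]
[0, 64, 0] [421. 357.]
[0, -64, 0] [167. 357.]
[-13, 0, 64] [295. 458.]
```

View pics/w12.png

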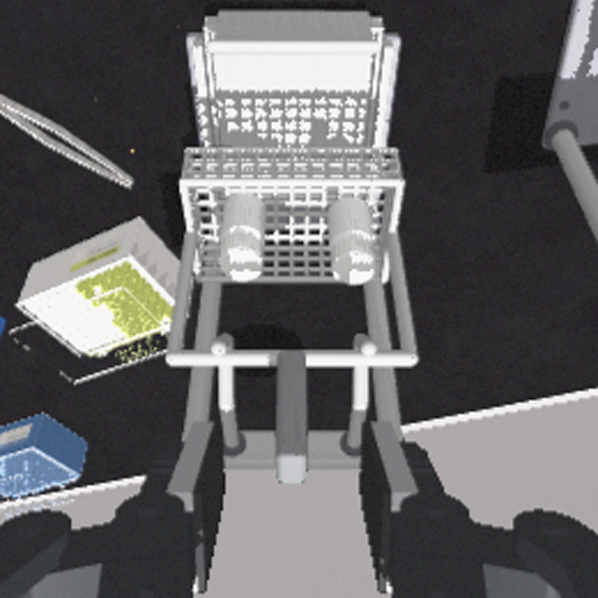

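```bash
python3 -c "
from bench import bot
print(bot.sign_off())"
```

```text
the job is handed in; nothing more can be done
None
```

The basket now hangs on the drying stand's hooks with both vials standing, and the drip tray is pushed home. I handed the job in at about 17 s of the 51 s allowed; the sign-off gives no verdict.

I did the tray first: shut fingers pushed its lip until the force rose to about 16 N along the slide. I then gripped the block with the tool tilted 35°, lifted the basket about 33 mm and moved it back clear of the hooks. I carried it level to the other stand, lowered it into the V's and let go.

**Last checks:**
- **Basket:** in the last wrist picture the bar lies in both prongs and matches the projected seat position to within about 2 mm, sideways. Both vials are upright.
- **Tray:** the lip sits at its computed home position, and the finger position at the stop agreed with it to under 1 mm.
- **Beaker:** it is in the same place in the last top picture as at the start.
- **Gripper:** it is clear of everything, with a contact force reading below 1 N.

**Disagreements along the way:**
- **Shelf edges:** what I measured for them did not fit the rest of the stand (up to about 6 pixels off), so I left them out of the stand positions.
- **Top camera:** it was a few pixels off from the other two, which I did not resolve.
- **First push attempt:** I tried it tilted 40°, but that ran into a joint limit on the way down, before anything was touched. I pushed with the tool upright instead.
- **Off-centre start:** the basket hung about 6 mm off-centre on the first stand, which I corrected for.

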